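# Seal conserved coins into a pocket holder

### The job

Using the coin tongs, because the cleaned coins must never be touched by the fingers, move every large coin from the blue drying mat into the white holder, one flat in each pocket (any pockets), and hang the tongs back on their bar. Then swing the clear cover leaf down flat on the holder and seal it with the palm roller: one pass along the middle of the cover, square to it, with steady, moderate pressure on its spring, from the end with the index tab to the plain end. Put the roller back on its rest, wheel hanging between the rails, and leave everything else on the bench as it is.

Things in the scene. Friction and masses are not known exactly. Their poses are not given: they have to be found in the camera images.
- holder: White strip fixed to the bench, 78 (x) by 284 mm (y), four pockets in a row centred on x = 0, y = 105, 35, -35, -105 mm, each 68 (x) by 66 mm (y) inside. Origin: centre of underside. Pocket floors 3 mm up, rims and partitions 9 mm up. Cover hinge along its +x side. A paper index tab 34 mm wide, 19 mm long sticks out at the middle of its +y end; the -y end is plain.
- cover_hinge (a point): Middle of the cover's hinge line, which runs along the holder's y, 9 mm above the bench, 40.5 mm to +x of the holder's centre. Axes as the holder's.
- cover_edge (a point): Middle of the free edge of the cover leaf, half-way through its thickness, 81 mm from the hinge line. It moves with the leaf.
- cover (a joint): Angle of the clear cover leaf (80 by 284 by 3 mm, 85 g, white border): 0 flat on the rims, its top then 12 mm above the bench; 1.57 upright; up to 1.95 leaning away from the robot. It starts open at 1.6 to 1.85. The hinge is stiff (0.05 N m): the leaf stays where it is left and must be pushed over from behind, towards the robot, and right down.
- mat: Thin blue drying mat, 260 mm (x) by 240 mm (y), 2 mm thick, fixed; origin at the centre of its underside. The large coins lie on it.
- coin1_center (a point): Centre of a large silver coin lying flat, 38 mm in diameter, 4 mm thick, 27 g; z is the coin's axis. Two to four coins are present; absent ones read None.
- coin2_center (a point): The same, another coin.
- coin3_center (a point): The same, another coin.
- coin4_center (a point): The same, another coin.
- stand_bar (a point): Middle of the top of the flat level bar on which the tongs hang, 105 mm above the bench. The bar (10 mm wide, 6 mm thick) runs along this point's x from -18 to +32 mm, where a 12 mm square post, as high as the bar, carries it. Base plate 90 by 75 by 8 mm. Fixed; nothing stands above the bar.
- tongs_grip (a point): Midway between the finger plates of the sprung steel coin tongs (60 g), which hang tips down: z up, y the squeezing direction. The bow's underside rests on the bar 34 mm above this point; its top (16 by 36 mm) is 41 mm above. Plates: 18 mm wide (x), from 18 mm above to 21 mm below; over their outer faces 56 mm sprung open, about 48 mm on a coin, 38 mm shut.
- tongs_tip (a point): Midway between the jaws at their lower ends, 54 mm below tongs_grip, same axes. Black jaws, 11 mm high, 33 mm wide (x), shallow V shapes that take a coin by its rim and centre it. Open they clear a coin by 10 mm on either side, outer sides 68 mm apart. 1 mm on a plate moves its jaw 2.5 mm in, under 1 mm down. Plate spring: 6 N open, 9 N on a coin. Held at 54 mm or less; 51 to 54 mm lets a coin go; squeeze with 20 to 40 N.
- rest_top (a point): Middle of the roller rest at the height of the tops of its two rails, 60 mm above the bench. The rails run along this point's x (110 mm long), each 12 mm thick, with a gap of 52 mm between them in y. Fixed.
- roller_grip (a point): Centre of the upright wooden handle of the palm roller (400 g): 30 mm (x) by 34 mm (y) by 54 mm high, from 28 mm below this point, where it meets an aluminium plate (88 by 70 by 8 mm), to 26 mm above. x is along the wheel's axle, z up. The plate's underside, which rests on the rails of the rest, is 36 mm below this point.
- wheel_center (a point): Centre of the rubber wheel, 40 mm in diameter, 72 mm long along its axle, turning freely. With the spring relaxed it is 70 mm below roller_grip, so the wheel's lowest line is 90 mm below roller_grip. This point's y and z axes turn with the wheel.
- roller_spring (a joint): How far the sprung yoke of the wheel is pushed up towards the plate, m: 0 relaxed, 0.010 at its stop. The spring gives 3 N at first and 1.5 N more per mm (about 10 N at 5 mm, 18 N just before the stop).
- brush: Bystander: soft brush, 160 mm long, lying on the bench; leave alone.
- loupe: Bystander: black loupe, 34 mm in diameter, 27 mm high; leave alone.
- wash_bottle: Bystander: white bottle, 64 mm in diameter, 170 mm high; leave alone.
- swab_jar: Bystander: glass of swabs, 68 mm in diameter, 135 mm high; leave alone.
- concretion: Bystander: lump of crust about 54 mm across, 28 mm high; leave alone.
- dish: Bystander: glass dish of small coins, 90 mm in diameter, 16 mm high; leave alone, small coins included.
- caliper: Bystander: caliper, 190 mm long, lying flat; leave alone.

How it is judged (in metres and radians):
On the way, in this order (a step that is already met when the one before it is completed fails the run):
1. a coin has been picked up off the mat in the tongs (((height (world z) of coin1_center above 0.025 m and contact force between tongs and coin1 above 0.2 N) or (height (world z) of coin2_center above 0.025 m and contact force between tongs and coin2 above 0.2 N) or (height (world z) of coin3_center above 0.025 m and contact force between tongs and coin3 above 0.2 N) or (height (world z) of coin4_center above 0.025 m and contact force between tongs and coin4 above 0.2 N))), for 0.1 s.
2. every coin lies flat in a pocket of the holder and the tongs hang on their bar again (x of coin1_center in the frame of holder between -0.0175 and 0.0175 m and y of coin1_center in the frame of holder between -0.125 and 0.125 m and z of coin1_center in the frame of holder between 0.002 and 0.0075 m and angle between each of coin1_center, coin2_center, coin3_center, coin4_center, tongs_grip's own z axis and vertical below 0.1 rad and x of coin2_center in the frame of holder between -0.0175 and 0.0175 m and y of coin2_center in the frame of holder between -0.125 and 0.125 m and z of coin2_center in the frame of holder between 0.002 and 0.0075 m and x of coin3_center in the frame of holder between -0.0175 and 0.0175 m and y of coin3_center in the frame of holder between -0.125 and 0.125 m and z of coin3_center in the frame of holder between 0.002 and 0.0075 m and x of coin4_center in the frame of holder between -0.0175 and 0.0175 m and y of coin4_center in the frame of holder between -0.125 and 0.125 m and z of coin4_center in the frame of holder between 0.002 and 0.0075 m and x of tongs_grip in the frame of stand_bar between -0.016 and 0.016 m and y of tongs_grip in the frame of stand_bar between -0.012 and 0.012 m and z of tongs_grip in the frame of stand_bar between -0.039 and -0.029 m), for 0.2 s.
3. the cover leaf is down flat on the holder (value of joint cover below 0.05 rad), for 0.2 s.
4. the roller, upright and square to the holder, presses on the cover with 4 to 25 N at the tab end (y of wheel_center in the frame of holder between 0.098 and 0.122 m and x of wheel_center in the frame of holder between -0.015 and 0.015 m and contact force between roller_wheel and cover between 4 and 25 N and angle between the x axis of roller_grip and the x axis of holder, either way round below 0.15 rad and angle between roller_grip's own z axis and vertical below 0.15 rad and value of joint cover below 0.05 rad), for 0.05 s.
5. the roller, upright and square to the holder, presses on the cover with 4 to 25 N a quarter of the way along (y of wheel_center in the frame of holder between 0.043 and 0.067 m and x of wheel_center in the frame of holder between -0.015 and 0.015 m and contact force between roller_wheel and cover between 4 and 25 N and angle between the x axis of roller_grip and the x axis of holder, either way round below 0.15 rad and angle between roller_grip's own z axis and vertical below 0.15 rad and value of joint cover below 0.05 rad), for 0.05 s.
6. the roller, upright and square to the holder, presses on the cover with 4 to 25 N half-way along (y of wheel_center in the frame of holder between -0.012 and 0.012 m and x of wheel_center in the frame of holder between -0.015 and 0.015 m and contact force between roller_wheel and cover between 4 and 25 N and angle between the x axis of roller_grip and the x axis of holder, either way round below 0.15 rad and angle between roller_grip's own z axis and vertical below 0.15 rad and value of joint cover below 0.05 rad), for 0.05 s.
7. the roller, upright and square to the holder, presses on the cover with 4 to 25 N three quarters of the way along (y of wheel_center in the frame of holder between -0.067 and -0.043 m and x of wheel_center in the frame of holder between -0.015 and 0.015 m and contact force between roller_wheel and cover between 4 and 25 N and angle between the x axis of roller_grip and the x axis of holder, either way round below 0.15 rad and angle between roller_grip's own z axis and vertical below 0.15 rad and value of joint cover below 0.05 rad), for 0.05 s.
8. the roller, upright and square to the holder, presses on the cover with 4 to 25 N at the plain end (y of wheel_center in the frame of holder between -0.122 and -0.098 m and x of wheel_center in the frame of holder between -0.015 and 0.015 m and contact force between roller_wheel and cover between 4 and 25 N and angle between the x axis of roller_grip and the x axis of holder, either way round below 0.15 rad and angle between roller_grip's own z axis and vertical below 0.15 rad and value of joint cover below 0.05 rad), for 0.05 s.
At the end, for the whole second after the job is handed in: Every coin present lies flat (within 6 degrees) inside a pocket, the cover leaf is shut (under 0.05 rad), the tongs hang on the stand's bar (within 16 mm along it, upright within 6 degrees) and the roller sits upright on the rails of its rest (within 20 mm along, 12 mm across), both still (all of step 2 and value of joint cover below 0.05 rad and x of roller_grip in the frame of rest_top between -0.02 and 0.02 m and y of roller_grip in the frame of rest_top between -0.012 and 0.012 m and z of roller_grip in the frame of rest_top between 0.031 and 0.041 m and angle between roller_grip's own z axis and vertical below 0.1 rad and linear speed of each of tongs, roller below 0.02 m/s); the robot touches nothing.
It fails at once if the robot's fingers touch a coin (contact force between the fingers and coin1 above 0.3 N or contact force between the fingers and coin2 above 0.3 N or contact force between the fingers and coin3 above 0.3 N or contact force between the fingers and coin4 above 0.3 N).
It fails at once if the cover is pressed with more than 45 N by the roller (contact force between roller_wheel and cover above 45 N).
It fails at once if a bystander on the bench is moved by more than 40 mm (distance of any of brush, loupe, wash_bottle, swab_jar, concretion, dish, caliper from where it was at the start of the episode above 0.04 m).
Of coin1, coin2, coin3, coin4 only 2 to 4 are there at a start; the rules pass over those that are not, and their reading is None.
At some moment in a run one of coin1, coin2, coin3, coin4 may be knocked a few centimetres aside while the robot is not near it.
It also fails if it takes over 210 s, if anything falls off the work surface, if the arm or the gripper's body presses on something with over 40 N, if the wrist force passes 120 N, or if a joint passes its speed limit or range.

### The arm

A 6-joint arm with a two-finger parallel gripper is mounted at the origin on the work surface. World frame = base frame: x ahead of the robot, y to its left, z up, the work surface at z = 0. Lengths are in mm, angles in rad, forces in N, time in s.
With the tool pointing down it reaches from about 275 to 750 mm from the base axis. Payload 10.2 kg.
Tool frame: the origin (TCP) lies at the very end of the fingers, on their centre line; the grasp point (between the pads) lies 19 mm behind it (ctrl.hold_point_z is the distance from the TCP to the grasp point, in mm); z points along the fingers, y is the direction in which the jaws open and shut (so a half turn about z gives the same grasp; the last joint's range is limited). The gripper opens to 85 mm and grips with 20 to 120 N. Pads are 22 mm wide; open, the fingers measure 114 mm over their backs; the gripper's body (76 mm by 85 mm) begins 54 mm behind the grasp point. The pads swing forward as they close: fully open they stand 13 mm farther back than shut.
Start: joints at [-1.408, 0.313, 1.498, -0, 1.331, -0.223], TCP at [197.546, -486.423, 231.294] pointing down, gripper open.
Joint ranges: [-2.94, 2.94], [-0.97, 2.17], [0.19, 2.56], [-1.23, 4.37], [0.02, 3.11], [-2.88, 2.88]. Speed limits (rad/s): [2.39, 2.39, 3.01, 3.14, 3.14, 3.14].

### API

Orientations are given as a unit quaternion [w, x, y, z].
In Python, from rig import readout, cams, workorder, spotter, ctrl gives the robot as it stands.
- The arm moves only by the tool step_arm, never from a script. Its argument "plan" is text: rows parted by semicolons, each of 5 numbers parted by spaces: the shift along the tool's x, y, z in cm, then the turn about the tool's z in degrees, then the opening in per cent of the stroke, from 0 (shut) to 100 (fully open). In form: x y z twist gripper; .... A call has 1 to 10 rows; each row is the pose to reach, as a shift and turn from the pose commanded when the call began, along the tool's axes at that moment; what a row does not reach only later rows make up. A row lasts 1/10 s, in which the tool goes at most 50 mm and 8.59 degrees, less where a joint would pass 70% of its speed; a pose out of reach is approached as far as the arm can. A call with a gripper value outside its range is refused whole. The fingers move at their own pace and stop on an object; "grip_force" is the grip in N (left out, the last holds). Time passes only in rows, so rows that repeat a pose let the fingers close. It gives the time, the measured TCP pose, the force and the opening at its end, in the units of the state.
- readout.sense(): the state, without advancing time (a new reading comes with each control period).
- cams.capture(name): name is "scene" or "side" or "wrist"; returns (picture, depth): 400x640x3 uint8, red, green, blue; 400x640 float32, mm along the optical axis (not along the pixel's ray), 0 where there is no reading.
- cams.camera_info(name): a dict with "vfov" (degrees; the focal length in pixels is half the picture's height over the tangent of half this angle, whatever the lens; pixels are square), "cx", "cy" (the principal point, pixels), "k1" (the pictures are not rectified: a ray, as slopes to the right and down, at radius r is drawn at 1 + k1 r^2 times it, then the intrinsics apply), "rvec" (rotation vector, rad) and "tvec" (3), from world to camera coordinates, as OpenCV has them. Camera axes: x right, y down, z forward; pixel columns grow to the right and rows downward; lengths in mm; the calibration is good to about 2 mm. A picture is of the moment at which its call begins: read the wrist's pose just before it. camera_info takes no time and is no camera call; for the wrist camera it gives the pose at the moment of the call.
- workorder.finish_job(): hands the job in, once; it reports no verdict.
Trained networks look in the newest picture that a camera, given by its name, has taken for a name from the list of things; names that differ only in an ending like _2 or _b are one class to them, and where a whole thing is asked for, a point or a joint stands for the part that bears it (a point fixed in the world has none). Each returns a list of dicts, best first, with "conf" (0 to 1); they miss things now and then, are a little off and sometimes report something else, mostly with a low value. They report only what shows in the picture. A call takes as long as a camera call.
- spotter.regions_of(camera, target): "pixels" (400x640 bool, what is visible of it) and "extent" ([centre column, centre row, width, height] in pixels, round what is visible of it).
The state is a dict: "time_s": time; "joints": joint angles; "dq": joint speeds; "tau": joint torques, N m; "eef_pos": TCP position; "ee_rot": TCP orientation; "force": force on the tool from outside, world axes, zero at the start; "wrist_torque": the same for the moment, N m; "grip_width": opening from 0.0 (shut) to 1.0 (fully open).
Only numpy, scipy, OpenCV 4.12 (cv2) and the standard library are available. Lean on these libraries where they do the work, as an engineer would, in place of code of your own. Each camera call takes 0.05 s, during which the arm holds its last target. There are 200 camera calls.

## Working session

There is one attempt and no reset: what is moved stays moved. The work goes in short steps, Python scripts to look and compute and a tool call to move; the robot and the scene stay as the last step left them, time stands still between calls to the robot, and variables do not carry over. Pictures are saved under pics/ and viewed, about 12 in all and at most 16, crops included, and the job is handed in when it is done.

Besides the shell and the picture viewer there is one more tool, called after "Call:" as name(argument=value, ...) on one line, values as JSON. step_arm: Moves the arm, as the interface text tells. Its arguments: {"type":"object","properties":{"plan":{"type":"string"},"grip_force":{"type":"number"}},"required":["plan"]}

```bash
ls; mkdir -p pics
cat > h.py <<'E'
import numpy as np, cv2
from rig import readout, cams, workorder, spotter, ctrl
def cam(n):
    i=cams.camera_info(n); f=200/np.tan(np.radians(i['vfov'])/2)
    R=cv2.Rodrigues(np.array(i['rvec'],float))[0]; t=np.array(i['tvec'],float).ravel()
    K=np.array([[f,0,i['cx']],[0,f,i['cy']],[0,0,1.]]); D=np.array([i['k1'],0,0,0.])
    return K,D,R,t,i
def norm(c,uv):
    uv=np.asarray(uv,float).reshape(-1,1,2)
    return cv2.undistortPoints(uv,c[0],c[1]).reshape(-1,2)
def world(c,uv,d):
    n=norm(c,uv); d=np.asarray(d,float).reshape(-1,1)
    P=np.hstack([n*d,d]); return (P-c[3])@c[2]
def onz(c,uv,z):
    n=norm(c,uv); r=np.hstack([n,np.ones((len(n),1))])@c[2]; o=-c[2].T@c[3]
    return o+r*((z-o[2])/r[:,2:])
def proj(c,P):
    return cv2.projectPoints(np.asarray(P,float).reshape(-1,3),cv2.Rodrigues(c[2])[0],c[3],c[0],c[1])[0].reshape(-1,2)
def cloud(c,mask,dep):
    v,u=np.nonzero(mask&(dep>0)); return world(c,np.c_[u,v],dep[v,u])
def save(n,im): cv2.imwrite('pics/'+n+'.png',im[:,:,::-1])
def st():
    s=readout.sense(); return {k:np.round(s[k],3).tolist() for k in ('time_s','eef_pos','ee_rot','force','grip_width')}
E
python3 - <<'E'
from h import *
print(st(),ctrl.hold_point_z)
for n in ('scene','side'):
    im,d=cams.capture(n); save(n+'0',im); c=cam(n); print(n,c[4])
    np.savez(''+n+'0.npz',im=im,d=d)
    for t in ['holder','cover_edge','mat','coin1_center','stand_bar','tongs_grip','rest_top','roller_grip','wheel_center','brush','loupe','wash_bottle','swab_jar','concretion','dish','caliper']:
        try: r=spotter.regions_of(n,t)
        except Exception as e: print(t,e); continue
        for q in r[:5]:
            P=cloud(c,q['pixels'],d)
            if len(P): print(t,round(q['conf'],2),np.round(q['extent']).tolist(),np.round(np.median(P,0)).tolist(),np.round(np.percentile(P,2,0)).tolist(),np.round(np.percentile(P,98,0)).tolist())
print(st())
E
```

```text
pics
{'time_s': 0.0, 'eef_pos': [197.505, -486.151, 230.741], 'ee_rot': [-0.001, 0.981, 0.192, 0.0], 'force': [-0.282, -0.1, 1.122], 'grip_width': 1.002} 18.700000000000003
scene {'vfov': 53.499564032091406, 'cx': 312.7067200972855, 'cy': 199.14975114671822, 'k1': -0.015190978217315281, 'rvec': array([ 0.87052701,  2.35091139, -1.29095229]), 'tvec': array([ 474.91246292, -106.36396049, 1455.6996421 ])}
holder 0.85 [356.0, 243.0, 97.0, 78.0] [605.0, 145.0, 41.0] [523.0, -32.0, 2.0] [610.0, 253.0, 91.0]
cover_edge 0.69 [346.0, 242.0, 82.0, 72.0] [606.0, 122.0, 52.0] [601.0, -34.0, 11.0] [610.0, 243.0, 91.0]
cover_edge 0.62 [291.0, 199.0, 7.0, 5.0] [542.0, -206.0, 7.0] [524.0, -223.0, 5.0] [557.0, -189.0, 9.0]
mat 0.7 [295.0, 193.0, 100.0, 54.0] [507.0, -239.0, 3.0] [371.0, -364.0, -0.0] [625.0, -132.0, 6.0]
coin1_center 0.56 [294.0, 200.0, 7.0, 3.0] [540.0, -207.0, 7.0] [520.0, -228.0, 2.0] [557.0, -189.0, 9.0]
coin1_center 0.29 [266.0, 238.0, 18.0, 14.0] [732.0, -75.0, 23.0] [711.0, -96.0, 10.0] [748.0, -61.0, 29.0]
stand_bar 0.65 [371.0, 211.0, 39.0, 44.0] [464.0, 44.0, 10.0] [407.0,
[... 4055 characters left out ...]
, -519.0, 3.0] [474.0, -475.0, 170.0]
swab_jar 0.94 [363.0, 308.0, 32.0, 55.0] [618.0, -480.0, 63.0] [590.0, -505.0, 5.0] [650.0, -443.0, 132.0]
concretion 0.71 [349.0, 218.0, 22.0, 14.0] [722.0, -99.0, 21.0] [703.0, -113.0, 0.0] [745.0, -47.0, 28.0]
dish 0.81 [362.0, 197.0, 24.0, 15.0] [798.0, -3.0, 10.0] [754.0, -51.0, -2.0] [847.0, 50.0, 17.0]
caliper 0.73 [344.0, 171.0, 10.0, 22.0] [800.0, 186.0, 9.0] [772.0, 99.0, -1.0] [838.0, 253.0, 14.0]
caliper 0.55 [349.0, 218.0, 21.0, 17.0] [724.0, -99.0, 18.0] [704.0, -113.0, -2.0] [758.0, -40.0, 27.0]
{'time_s': 1.7, 'eef_pos': [197.552, -486.438, 231.31], 'ee_rot': [0.0, 0.981, 0.192, 0.0], 'force': [0.351, -0.142, -0.253], 'grip_width': 0.998}
```

Run:
```python
from h import *
a=np.load('scene0.npz')['im'];b=np.load('side0.npz')['im']
A=cv2.resize(a[110:350,190:520],None,fx=2.4,fy=2.4,interpolation=cv2.INTER_CUBIC)
B=cv2.resize(b[120:360,200:420],None,fx=2.5,fy=2.5,interpolation=cv2.INTER_CUBIC)
save('a',A);save('b',B)
```

```text
(no output)
```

View pics/a.png

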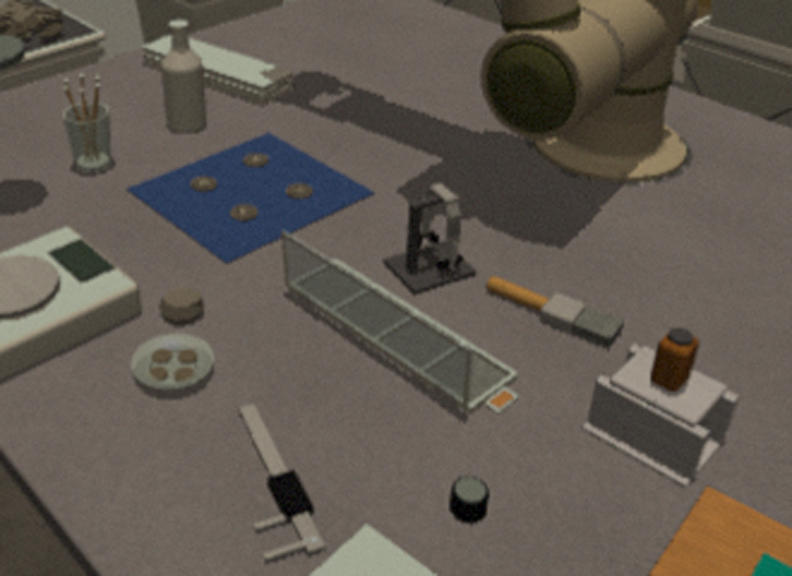

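View pics/b.png

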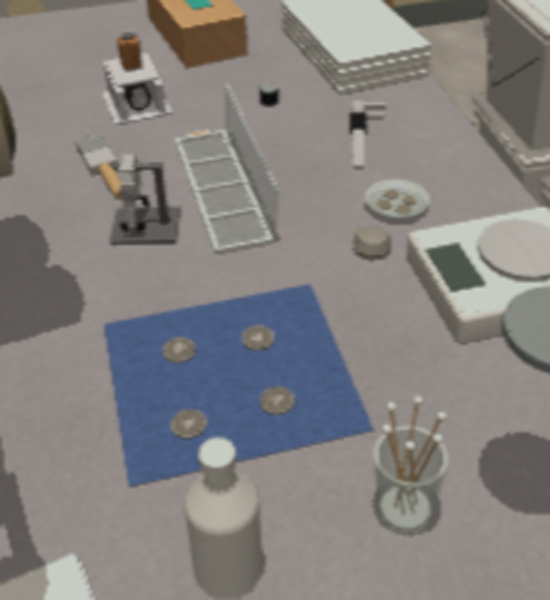

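```bash
cat >> h.py <<'E'
from scipy.spatial.transform import Rotation as Ro
def pose():
    s=readout.sense(); q=s['ee_rot']; return np.array(s['eef_pos']),Ro.from_quat([q[1],q[2],q[3],q[0]]).as_matrix(),s
def yaw():
    R=pose()[1]; return np.degrees(np.arctan2(R[1,0],R[0,0]))
def to(P,yw,frm=None):
    """shift in cm in tool axes and twist from the pose now to world P,yaw (tool down)"""
    p,R,s=pose()
    if frm is not None: p=np.array(frm[:3],float); 
    d=R.T@(np.array(P,float)-p)/10; tw=-((yw-yaw()+180)%360-180)
    return np.round(d,2).tolist(),round(tw,1)
E
python3 - <<'E'
from h import *
c=cam('wrist');p,R,s=pose();o=-c[2].T@c[3]
print('cam in tool',R.T@(o-p),'axes',np.round(R.T@c[2].T,3)); print(c[4])
print(to([480,-255,400],0),to([380,45,330],0),yaw())
d=np.load('scene0.npz')
E
```

```text
cam in tool [ 7.01864769e+01  1.45127132e-02 -1.43149824e+02] axes [[ 0.    -0.962 -0.274]
 [ 1.     0.001 -0.001]
 [ 0.001 -0.274  0.962]]
{'vfov': 59.98834202708842, 'cx': 324.8438389225277, 'cy': 203.12049500508522, 'k1': -0.0062671343712775145, 'rvec': array([-2.40898653,  1.62112355,  0.22785279]), 'tvec': array([-524.52629236,  -35.26033466,  380.03915081])}
([34.88, -10.81, -16.87], np.float64(22.1)) ([36.9, -42.37, -9.87], np.float64(22.1)) 22.10357864960773
```

Run:
```python
from h import *
print(to([540,-60,380],0))
```

```text
([47.77, -26.62, -14.87], np.float64(22.1))
```

Call:
step_arm(plan="47.8 -26.6 -14.9 22.1 100;47.8 -26.6 -14.9 22.1 100;47.8 -26.6 -14.9 22.1 100;47.8 -26.6 -14.9 22.1 100;47.8 -26.6 -14.9 22.1 100;47.8 -26.6 -14.9 22.1 100;47.8 -26.6 -14.9 22.1 100;47.8 -26.6 -14.9 22.1 100;47.8 -26.6 -14.9 22.1 100;47.8 -26.6 -14.9 22.1 100")

```text
time_s: 2.7
eef_pos: [498.7, -111.1, 362.5]
ee_rot: [0.0, 1.0, 0.0, 0.0]
force: [0.7, -1.3, 0.1]
grip_width: 1.004
```

Call:
step_arm(plan="0 0 0 0 100;0 0 0 0 100")

```text
time_s: 2.9
eef_pos: [498.0, -112.5, 361.6]
ee_rot: [0.0, 1.0, 0.001, -0.0]
force: [-0.6, -0.7, 0.1]
grip_width: 1.003
```

Run:
```python
from h import *
print(st(),yaw()); c=cam('wrist'); im,d=cams.capture('wrist'); save('w1',im); np.savez('w1.npz',im=im,d=d,**{k:v for k,v in zip('KDRt',c[:4])})
for t in ['holder','coin1_center','mat','tongs_grip','stand_bar','roller_grip']:
    for q in spotter.regions_of('wrist',t)[:5]:
        P=cloud(c,q['pixels'],d)
        if len(P): print(t,round(q['conf'],2),np.round(q['extent']).tolist(),np.round(np.median(P,0)).tolist(),np.round(np.percentile(P,2,0)).tolist(),np.round(np.percentile(P,98,0)).tolist())
```

```text
{'time_s': 2.9, 'eef_pos': [497.986, -112.506, 361.584], 'ee_rot': [0.0, 1.0, 0.001, -0.0], 'force': [-0.61, -0.681, 0.089], 'grip_width': 1.003} 0.11569565046126597
holder 0.78 [144.0, 104.0, 266.0, 76.0] [572.0, 106.0, 5.0] [525.0, -33.0, 2.0] [609.0, 244.0, 91.0]
coin1_center 0.63 [392.0, 124.0, 23.0, 24.0] [540.0, -207.0, 7.0] [524.0, -223.0, 4.0] [557.0, -192.0, 9.0]
mat 0.65 [429.0, 150.0, 180.0, 183.0] [510.0, -250.0, 2.0] [372.0, -367.0, 1.0] [623.0, -135.0, 4.0]
tongs_grip 0.67 [206.0, 212.0, 61.0, 43.0] [432.0, 38.0, 98.0] [417.0, 16.0, 29.0] [448.0, 77.0, 114.0]
stand_bar 0.85 [219.0, 194.0, 62.0, 83.0] [457.0, 37.0, 9.0] [401.0, 4.0, 5.0] [491.0, 73.0, 107.0]
roller_grip 0.71 [6.0, 171.0, 12.0, 23.0] [477.0, 346.0, 22.0] [462.0, 340.0, 9.0] [494.0, 349.0, 31.0]
```

View pics/w1.png

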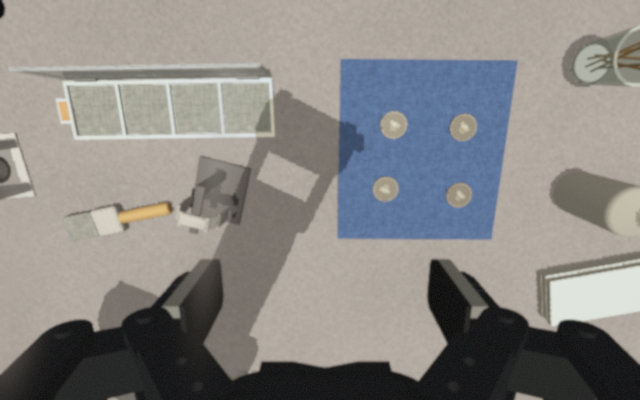

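```bash
cat > w1.py <<'E'
from h import *
f=np.load('w1.npz'); c=(f['K'],f['D'],f['R'],f['t']); im,d=f['im'],f['d']
hsv=cv2.cvtColor(im,cv2.COLOR_RGB2HSV)
for u,v in [(394,125),(463,128),(386,189),(459,195)]:
    m=np.zeros(d.shape,np.uint8); roi=hsv[v-20:v+20,u-20:u+20]
    m[v-20:v+20,u-20:u+20]=((roi[...,1]<100)*255)
    n,l,s,ce=cv2.connectedComponentsWithStats(m); k=l[v,u] or 1
    (x,y),r=cv2.minEnclosingCircle(np.argwhere(l==k)[:,::-1].astype(np.float32))
    print('coin',np.round(onz(c,[[x,y]],6)[0],1),'cent',np.round(onz(c,[ce[k]],6)[0],1),r,s[k][4])
V,U=np.nonzero(d>0); W=world(c,np.c_[U,V],d[V,U])
def rect(sel,n):
    Q=W[sel]; r=cv2.minAreaRect(Q[:,:2].astype(np.float32)); print(n,len(Q),np.round(np.r_[r[0],r[1],r[2]],1),Q[:,2].mean().round(1),np.round(Q.min(0)),np.round(Q.max(0)))
x,y,z=W.T
box=(x>380)&(x<510)&(y>-20)&(y<100)
rect(box&(z>109),'bow'); rect(box&(z>99)&(z<109),'bar'); rect(box&(z>5)&(z<12),'base')
hb=(x>510)&(x<625)&(y>-60)&(y<260)
rect(hb&(z>6),'hold+cover'); rect(hb&(z>6)&(z<14),'rims'); rect(hb&(z>25),'cover')
q=W[hb&(z>20)]
if len(q): print(np.linalg.svd(q-q.mean(0))[2][2], q.mean(0))
E
python3 w1.py
```

```text
coin [ 541. -208.    6.] cent [ 540.8 -207.5    6. ] 26.879459381103516 1157
coin [ 540.7 -305.2    6. ] cent [ 539.4 -304.8    6. ] 25.84470558166504 1077
coin [ 449.8 -202.1    6. ] cent [ 449.6 -200.7    6. ] 25.271188735961914 1106
coin [ 439.6 -310.5    6. ] cent [ 439.8 -309.4    6. ] 26.879459381103516 1083
bow 404 [432.6  46.8  36.5  18.2  74.3] 112.3 [420.  27. 109.] [446.  67. 115.]
bar 435 [444.9  45.8  59.3  37.8  10. ] 105.2 [414.  25.  99.] [476.  65. 109.]
base 2117 [443.9  44.6  75.8  90.4  75.8] 8.9 [393.  -2.   5.] [496.  91.  12.]
hold+cover 9709 [560.8 100.  101.6 320.    0. ] 180.3 [510. -60.   6.] [612. 260. 450.]
rims 3117 [561.9 110.2  80.5 299.4   0.7] 9.5 [520. -40.   6.] [603. 260.  14.]
cover 6334 [598.7  79.3 319.3  96.8  72.1] 270.9 [510. -60.  25.] [612. 246. 450.]
[-0.96845901 -0.00322796 -0.24915202] [554.46080095  21.5940398  266.27484682]
```

```bash
cat > w2.py <<'E'
from w1 import *
print('----')
b=im.astype(int)
m=np.uint8((b[...,2]<b[...,0]*1.25+8))*255
for u,v in [(394,125),(463,128),(386,189),(459,195)]:
    w=np.zeros_like(m); w[v-22:v+23,u-22:u+23]=m[v-22:v+23,u-22:u+23]
    n,l,s,ce=cv2.connectedComponentsWithStats(w); k=1+np.argmax(s[1:,4])
    cn=cv2.findContours(np.uint8(l==k),0,1)[0][0]; e=cv2.fitEllipse(cn)
    print(np.round(onz(c,[e[0]],6)[0],1),np.round(onz(c,[ce[k]],6)[0],1),np.round(e[1],1),s[k][4])
q=W[hb&(z>25)&(z<95)&(x>595)]; n=np.linalg.svd(q-q.mean(0),full_matrices=False)[2][2]; print('cover n',n,q.mean(0),len(q),q[:,1].min(),q[:,1].max())
wht=(im.min(2)>150)&(im.astype(int).ptp(2)<40) if hasattr(im,'ptp') else (im.min(2)>150)
q=W[hb&(z>5)&(z<13)&(x<602)&wht[V,U]]; r=cv2.minAreaRect(q[:,:2].astype(np.float32)); print(len(q),r)
lo=[ (k,np.percentile(q[abs(q[:,1]-k)<5][:,0],3)) for k in range(-30,241,30)]; print(lo)
print(to([432.6,46.8,170],-15))
E
python3 w2.py | sed '1,/----/d'
python3 - <<'E'
import cv2
a=cv2.imread('pics/w1.png')[40:260]; cv2.imwrite('pics/w1z.png',cv2.resize(a[:,50:330],None,fx=2.8,fy=2.7))
E
```

```text
[ 541.  -207.8    6. ] [ 541.  -207.8    6. ] [27.3 28.7] 655
[ 538.  -306.1    6. ] [ 538.  -306.1    6. ] [26.6 29.3] 651
[ 448.4 -201.     6. ] [ 448.4 -201.     6. ] [25.3 26.6] 565
[ 439.4 -310.7    6. ] [ 439.4 -310.7    6. ] [24.6 27. ] 558
cover n [-0.99640162 -0.01390866  0.08360835] [605.92292975 101.11097973  69.47932403] 2852 -38.82700152126991 245.60944264213038
4534 ((561.8001098632812, 110.18624877929688), (79.81403350830078, 299.4129638671875), 0.9088472723960876)
[(-30, np.float64(524.9661816442242)), (0, np.float64(524.9560633590737)), (30, np.float64(524.7607516959731)), (60, np.float64(523.5038631107811)), (90, np.float64(523.3966881780146)), (120, np.float64(522.0154648583544)), (150, np.float64(521.9688129429292)), (180, np.float64(521.926263177532)), (210, np.float64(521.764777791594)), (240, np.float64(521.8446361988136))]
([-6.5, -16.05, 19.18], np.float64(14.9))
```

Call:
step_arm(plan="-6.5 -16.1 12 15 100;-6.5 -16.1 12 15 100;-6.5 -16.1 12 15 100;-6.5 -16.1 12 15 100;-6.5 -16.1 12 15 100;-6.5 -16.1 12 15 100")

```text
time_s: 3.85
eef_pos: [432.3, 48.5, 241.6]
ee_rot: [0.0, 0.992, -0.13, -0.0]
force: [0.1, -0.9, -0.2]
grip_width: 0.998
```

Run:
```python
from h import *
print(st(),yaw()); c=cam('wrist'); im,d=cams.capture('wrist'); save('w2',im)
V,U=np.nonzero((d>0)); W=world(c,np.c_[U,V],d[V,U]); x,y,z=W.T
box=(x>380)&(x<510)&(y>-20)&(y<110)
for a,b,n in [(109.5,116,'bow'),(100,108.5,'bar'),(5,12,'base'),(40,100,'mid'),(12,30,'jaw')]:
    Q=W[box&(z>a)&(z<b)]; r=cv2.minAreaRect(Q[:,:2].astype(np.float32)); print(n,len(Q),np.round(np.r_[r[0],r[1],r[2]],1),Q.mean(0).round(1))
```

```text
{'time_s': 3.85, 'eef_pos': [432.277, 48.461, 241.558], 'ee_rot': [0.0, 0.992, -0.13, -0.0], 'force': [0.147, -0.904, -0.218], 'grip_width': 0.998} -14.906391181888946
bow 898 [432.6  47.3  37.6  18.3  75.7] [433.3  47.  112.2]
bar 818 [444.5  49.2  59.1  44.9   9.9] [449.9  42.8 105.2]
base 3586 [444.1  44.5  75.1  89.4  75.6] [456.5  41.5   8.6]
mid 361 [449.6  43.   63.4  52.8  75.3] [442.2  45.1  85.7]
jaw 101 [450.2  41.3  61.6  50.8  77.6] [447.5  42.3  26.7]
```

View pics/w2.png

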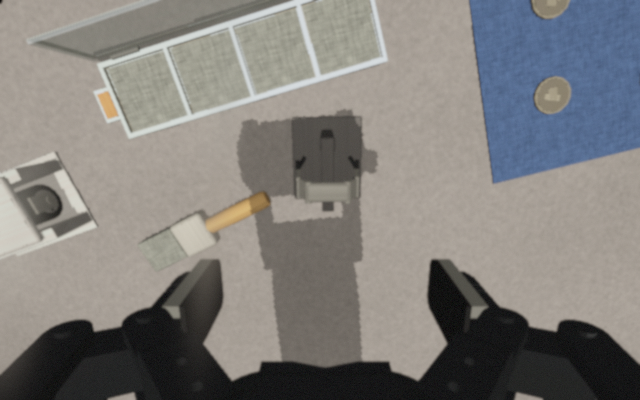

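Call:
step_arm(plan="0 0.1 5 0 100;0 0.1 10 0 100;0 0.1 14 0 100;0 0.1 17 0 100;0 0.1 19.1 0 100;0 0.1 19.1 0 100;0 0.1 19.1 0 100", grip_force=30)

```text
time_s: 4.6
eef_pos: [433.8, 45.9, 51.8]
ee_rot: [0.0, 0.991, -0.131, 0.001]
force: [0.1, 0.2, 0.3]
grip_width: 1.0
```

Call:
step_arm(plan="0 0 0 0 62;0 0 0 0 62;0 0 0 0 62;0 0 0 0 62;0 0 0 0 62;0 0 0 0 62;0 0 0 0 62", grip_force=30)

```text
time_s: 5.3
eef_pos: [433.4, 46.7, 52.0]
ee_rot: [0.0, 0.991, -0.13, 0.001]
force: [-1.0, -2.6, 6.2]
grip_width: 0.62
```

Call:
step_arm(plan="0 0 -2 0 62;0 0 -5 0 62;0 0 -9 0 62;0 0 -13 0 62;0 0 -16 0 62;0 0 -16 0 62;0 0 -16 0 62")

```text
time_s: 6.0
eef_pos: [432.4, 47.0, 211.0]
ee_rot: [0.0, 0.991, -0.13, 0.001]
force: [-0.4, 0.9, -0.9]
grip_width: 0.615
```

Run:
```python
from h import *
print(st(),yaw()); im,d=cams.capture('wrist'); save('w3',im)
print(to([448.4,-201,190],0), to([541,-207.8,190],0))
```

```text
{'time_s': 6.0, 'eef_pos': [432.417, 47.004, 211.026], 'ee_rot': [0.0, 0.991, -0.13, 0.001], 'force': [-0.35, 0.907, -0.924], 'grip_width': 0.615} -14.987264428209471
([8.0, 23.54, 2.01], np.float64(-15.0)) ([17.12, 21.8, 2.01], np.float64(-15.0))
```

View pics/w3.png

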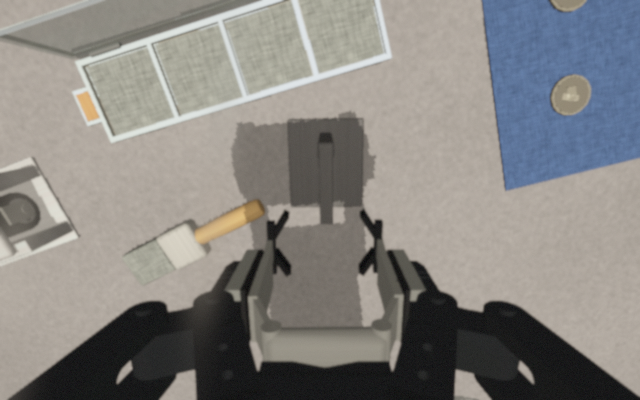

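Call:
step_arm(plan="8 23.5 5 -15 62;8 23.5 5 -15 62;8 23.5 5 -15 62;8 23.5 5 -15 62;8 23.5 5 -15 62;8 23.5 5 -15 62;8 23.5 9 -15 62;8 23.5 13 -15 62;8 23.5 13 -15 62;8 23.5 13 -15 62")

```text
time_s: 7.05
eef_pos: [449.0, -200.3, 81.1]
ee_rot: [-0.0, 1.0, 0.0, -0.001]
force: [0.8, -0.8, 0.4]
grip_width: 0.625
```

```bash
cat > coins.py <<'E'
from h import *
def coins(n='wrist',pic=None):
    """all coins seen on the blue mat -> world xy"""
    c=cam(n); im,d=cams.capture(n); 
    if pic: save(pic,im)
    b=im.astype(int); blue=np.uint8(b[...,2]>b[...,0]*1.25+8)*255
    mat=cv2.morphologyEx(blue,cv2.MORPH_CLOSE,np.ones((75,75)))
    m=np.uint8((mat>0)&(blue==0))*255; m=cv2.morphologyEx(m,cv2.MORPH_OPEN,np.ones((5,5)))
    out=[]
    for cn in cv2.findContours(m,0,1)[0]:
        if cv2.contourArea(cn)<150: continue
        e=cv2.fitEllipse(cn); P=onz(c,[e[0]],6)[0]; k=346/np.median(d[d>0]); 
        out.append((np.round(P[:2],1).tolist(),np.round(e[0]).tolist(),np.round(e[1],1).tolist(),round(cv2.contourArea(cn))))
    return out
E
python3 - <<'E'
from coins import *
print(st(),yaw())
for o in coins(pic='w4'): print(o)
print(to([448.4,-201,41],0))
E
```

```text
{'time_s': 7.05, 'eef_pos': [448.962, -200.32, 81.079], 'ee_rot': [-0.0, 1.0, 0.0, -0.001], 'force': [0.769, -0.839, 0.394], 'grip_width': 0.625} 0.02935587196648455
([379.0, -325.2], [500.0, 308.0], [10.5, 38.8], 286)
([420.4, -162.3], [270.0, 254.0], [42.7, 73.9], 1110)
([404.6, -252.0], [400.0, 275.0], [53.1, 125.1], 3562)
([439.6, -311.1], [491.0, 228.0], [52.5, 59.3], 2440)
([448.6, -201.5], [328.0, 215.0], [55.1, 57.5], 2486)
([500.5, -138.2], [226.0, 135.0], [6.2, 53.5], 212)
([538.2, -306.4], [505.0, 71.0], [62.1, 71.4], 3478)
([541.3, -208.2], [339.0, 65.0], [64.6, 69.0], 3500)
([538.9, -377.1], [625.0, 70.0], [31.6, 135.7], 2641)
([-0.12, 0.02, 4.11], np.float64(0.0))
```

View pics/w4.png

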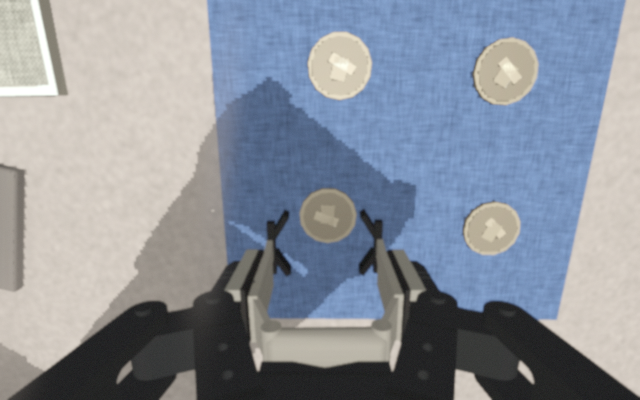

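Call:
step_arm(plan="0 0.1 2 0 62;0 0.1 3 0 62;0 0.1 3.5 0 62;0 0.1 4 0 62;0 0.1 4 0 62;0 0.1 4 0 62")

```text
time_s: 7.7
eef_pos: [449.2, -201.9, 41.2]
ee_rot: [0.0, 1.0, 0.0, 0.0]
force: [-0.2, 0.3, -0.2]
grip_width: 0.621
```

Call:
step_arm(plan="0 0 0 0 45;0 0 0 0 45;0 0 0 0 45;0 0 0 0 45;0 0 0 0 45", grip_force=30)

```text
time_s: 8.2
eef_pos: [449.0, -201.8, 40.9]
ee_rot: [0.0, 1.0, 0.0, 0.0]
force: [-0.0, -0.2, 0.2]
grip_width: 0.509
```

Call:
step_arm(plan="0 0 -2 0 45;0 0 -5 0 45;0 0 -8 0 45;0 0 -8 0 45")

```text
time_s: 8.6
eef_pos: [450.4, -202.7, 124.2]
ee_rot: [0.002, 1.0, 0.0, 0.003]
force: [-0.5, 0.6, -0.6]
grip_width: 0.507
```

Run:
```python
from coins import *
print(st())
for o in coins(pic='w5'): print(o)
```

```text
{'time_s': 8.6, 'eef_pos': [450.417, -202.75, 124.186], 'ee_rot': [0.002, 1.0, 0.0, 0.003], 'force': [-0.461, 0.578, -0.602], 'grip_width': 0.507}
([402.3, -153.0], [264.0, 255.0], [16.4, 23.1], 270)
([394.5, -239.0], [369.0, 264.0], [51.1, 101.3], 2903)
([439.4, -311.2], [462.0, 212.0], [45.2, 49.9], 1769)
([431.5, -194.3], [314.0, 222.0], [48.5, 102.4], 2728)
([538.1, -306.5], [470.0, 80.0], [51.8, 58.0], 2357)
([541.1, -208.1], [333.0, 75.0], [53.6, 56.9], 2394)
```

View pics/w5.png

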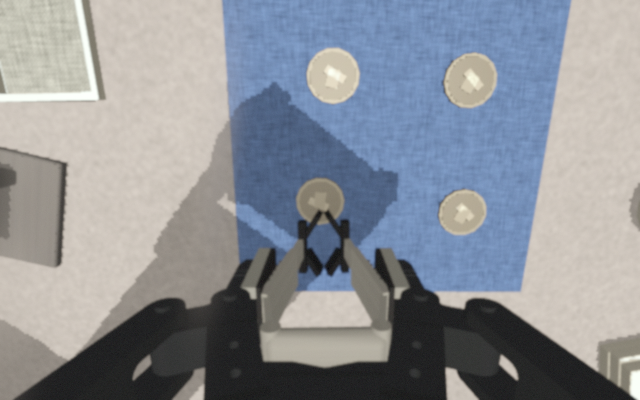

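Call:
step_arm(plan="0 0 0 0 62;0 0 0 0 62;0 0 0 0 62;0 0 2 0 62;0 0 4 0 62;0 0 4.3 0 62;0 0 4.3 0 62")

```text
time_s: 9.35
eef_pos: [448.8, -201.6, 77.4]
ee_rot: [-0.0, 1.0, 0.0, -0.001]
force: [0.0, 0.3, 0.3]
grip_width: 0.618
```

Run:
```python
from coins import *
print(st())
for o in coins(pic='w6'): print(o)
```

```text
{'time_s': 9.35, 'eef_pos': [448.774, -201.58, 77.442], 'ee_rot': [-0.0, 1.0, 0.0, -0.001], 'force': [0.04, 0.344, 0.278], 'grip_width': 0.618}
([381.1, -324.1], [499.0, 308.0], [10.5, 39.8], 289)
([420.8, -163.1], [269.0, 256.0], [43.4, 78.0], 1200)
([405.7, -252.7], [400.0, 276.0], [53.5, 125.8], 3646)
([439.6, -311.1], [492.0, 230.0], [53.2, 60.2], 2512)
([448.9, -198.6], [321.0, 216.0], [56.2, 58.2], 2569)
([504.7, -140.0], [224.0, 129.0], [8.8, 39.5], 197)
([538.2, -306.5], [506.0, 70.0], [63.1, 72.7], 3600)
([541.3, -208.2], [337.0, 64.0], [65.6, 70.4], 3626)
([532.6, -376.9], [625.0, 81.0], [30.7, 150.5], 2762)
```

Call:
step_arm(plan="0 -0.3 2 0 62;0 -0.3 3 0 62;0 -0.3 3.6 0 62;0 -0.3 3.8 0 62;0 -0.3 4.0 0 62;0 -0.3 4.0 0 62;0 -0.3 4.0 0 62")

```text
time_s: 10.1
eef_pos: [449.2, -198.9, 38.1]
ee_rot: [0.0, 1.0, 0.0, 0.0]
force: [0.4, 0.3, -0.8]
grip_width: 0.618
```

Call:
step_arm(plan="0 0 0 0 45;0 0 0 0 45;0 0 0 0 45;0 0 0 0 45;0 0 0 0 45", grip_force=30)

```text
time_s: 10.6
eef_pos: [449.1, -198.8, 38.0]
ee_rot: [0.0, 1.0, 0.0, 0.0]
force: [0.2, -0.3, 1.9]
grip_width: 0.572
```

Call:
step_arm(plan="0 0 -2 0 45;0 0 -6 0 45;0 0 -9 0 45;11.4 -19.6 -9 0 45;11.4 -19.6 -9 0 45;11.4 -19.6 -9 0 45;11.4 -19.6 -9 0 45;11.4 -19.6 -9 0 45;11.4 -19.6 -9 0 45;11.4 -19.6 -9 0 45")

```text
time_s: 11.6
eef_pos: [562.6, -2.5, 127.3]
ee_rot: [-0.0, 1.0, 0.001, -0.001]
force: [0.4, -0.9, 0.1]
grip_width: 0.57
```

Run:
```python
from h import *
print(st(),yaw()); c=cam('wrist'); im,d=cams.capture('wrist'); save('w7',im); np.savez('w7.npz',im=im,d=d,**{k:v for k,v in zip('KDRt',c[:4])})
# predicted pocket outlines overlay
H=np.array([562,102]); a=np.radians(.8); R2=np.array([[np.cos(a),-np.sin(a)],[np.sin(a),np.cos(a)]])
o=im.copy()
for y in (105,35,-35,-105):
    q=np.array([[sx*34,y+sy*33] for sx,sy in((1,1),(1,-1),(-1,-1),(-1,1))])@R2.T+H
    p=proj(c,np.c_[q,np.full(4,9)]); cv2.polylines(o,[np.int32(np.round(p))],True,(255,0,0),1)
save('w7o',o)
```

```text
{'time_s': 11.6, 'eef_pos': [562.646, -2.456, 127.335], 'ee_rot': [-0.0, 1.0, 0.001, -0.001], 'force': [0.416, -0.866, 0.11], 'grip_width': 0.57} 0.06199164755582991
```

View pics/w7o.png

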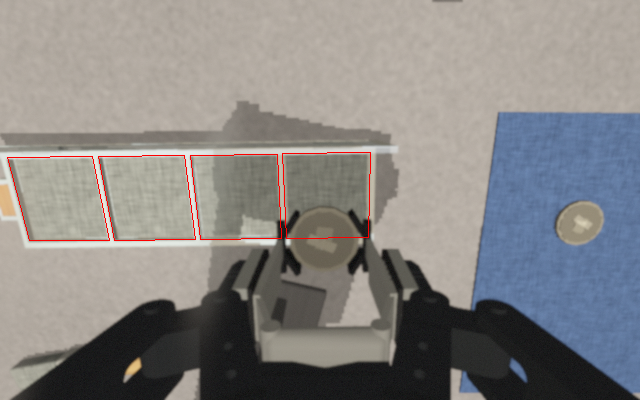

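Call:
step_arm(plan="0 0 3 0 45;0 0 6 0 45;0 0 8 0 45;0 0 8.75 0 45;0 0 8.75 0 45;0 0 8.75 0 45;0 0 8.75 0 61;0 0 8.75 0 61;0 0 8.75 0 61")

```text
time_s: 12.55
eef_pos: [563.1, -2.7, 40.8]
ee_rot: [0.0, 1.0, 0.0, 0.0]
force: [-0.5, -0.3, -1.2]
grip_width: 0.611
```

Call:
step_arm(plan="0 0 -2 0 61;0 0 -6 0 61;-2 20.5 -8 0 62;-2 20.5 -8 0 62;-2 20.5 -8 0 62;-2 20.5 -8 0 62;-2 20.5 -8 0 62;-2 20.5 -8 0 62")

```text
time_s: 13.35
eef_pos: [542.7, -208.9, 120.4]
ee_rot: [0.0, 1.0, -0.001, 0.0]
force: [0.9, 1.2, -0.9]
grip_width: 0.623
```

Run:
```python
from coins import *
print(st())
for o in coins(pic='w8'): print(o)
```

```text
{'time_s': 13.35, 'eef_pos': [542.722, -208.865, 120.382], 'ee_rot': [0.0, 1.0, -0.001, 0.0], 'force': [0.851, 1.166, -0.89], 'grip_width': 0.623}
([366.6, -146.5], [258.0, 386.0], [7.8, 36.8], 189)
([496.2, -164.3], [271.0, 255.0], [41.9, 76.0], 1048)
([434.1, -289.4], [420.0, 321.0], [93.8, 199.4], 11198)
([538.3, -306.4], [452.0, 204.0], [46.5, 50.8], 1852)
([541.3, -208.1], [325.0, 201.0], [48.1, 49.5], 1868)
([599.7, -140.7], [232.0, 123.0], [7.2, 36.3], 180)
```

View pics/w8.png

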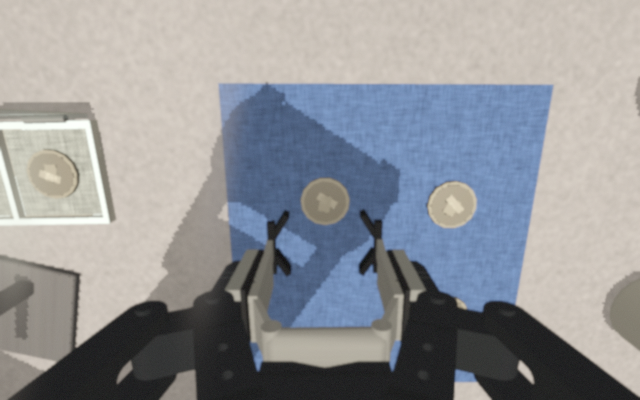

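Call:
step_arm(plan="-0.1 -0.1 4 0 62;-0.1 -0.1 7 0 62;-0.1 -0.1 7.8 0 62;-0.1 -0.1 8.25 0 62;-0.1 -0.1 8.25 0 62;-0.1 -0.1 8.25 0 62;-0.1 -0.1 8.25 0 45;-0.1 -0.1 8.25 0 45;-0.1 -0.1 8.25 0 45;-0.1 -0.1 8.25 0 45")

```text
time_s: 14.4
eef_pos: [542.3, -207.0, 38.4]
ee_rot: [0.0, 1.0, -0.0, 0.001]
force: [1.3, -0.5, 3.0]
grip_width: 0.573
```

Call:
step_arm(plan="0 0 -2 0 45;0 0 -6 0 45;0 0 -9 0 45;2 -27.4 -9 0 45;2 -27.4 -9 0 45;2 -27.4 -9 0 45;2 -27.4 -9 0 45;2 -27.4 -9 0 45;2 -27.4 -9 0 45;2 -27.4 -9 0 45")

```text
time_s: 15.4
eef_pos: [561.4, 70.4, 127.3]
ee_rot: [-0.0, 1.0, 0.002, -0.001]
force: [0.5, -0.8, -0.9]
grip_width: 0.572
```

Call:
step_arm(plan="0 0 3 0 45;0 0 6 0 45;0 0 8 0 45;0 0 8.8 0 45;0 0 8.8 0 45;0 0 8.8 0 45")

```text
time_s: 16.0
eef_pos: [562.2, 66.7, 40.2]
ee_rot: [0.0, 1.0, -0.0, 0.0]
force: [-0.2, -0.3, -1.2]
grip_width: 0.569
```

Call:
step_arm(plan="0 0 0 0 61;0 0 0 0 61;0 0 0 0 61;0 0 -2 0 61;0 0 -6 0 61;0 0 -8 0 61")

```text
time_s: 16.6
eef_pos: [562.8, 67.3, 122.7]
ee_rot: [0.0, 1.0, 0.0, 0.002]
force: [1.3, -0.6, -0.8]
grip_width: 0.606
```

Call:
step_arm(plan="-2.4 37.3 0 0 62;-2.4 37.3 0 0 62;-2.4 37.3 0 0 62;-2.4 37.3 0 0 62;-2.4 37.3 0 0 62;-2.4 37.3 0 0 62;-2.4 37.3 0 0 62;-2.4 37.3 0 0 62;-2.4 37.3 0 0 62;-2.4 37.3 0 0 62")

```text
time_s: 17.6
eef_pos: [537.8, -305.4, 119.6]
ee_rot: [-0.0, 1.0, -0.0, -0.0]
force: [0.4, -0.9, -1.4]
grip_width: 0.618
```

Run:
```python
from coins import *
print(st())
for o in coins(pic='w9'): print(o)
```

```text
{'time_s': 17.6, 'eef_pos': [537.828, -305.399, 119.596], 'ee_rot': [-0.0, 1.0, -0.0, -0.0], 'force': [0.351, -0.924, -1.37], 'grip_width': 0.618}
([362.4, -366.2], [392.0, 386.0], [7.8, 36.8], 189)
([444.0, -157.8], [151.0, 306.0], [8.6, 36.3], 220)
([440.5, -311.4], [333.0, 310.0], [38.0, 46.3], 1359)
([493.5, -343.5], [373.0, 252.0], [23.7, 73.6], 802)
([428.5, -224.3], [231.0, 322.0], [91.5, 199.5], 11146)
([538.2, -306.7], [327.0, 199.0], [48.3, 49.6], 1880)
```

Coin B unchanged at (538, −306.5). Pick.

Call:
step_arm(plan="0 0.1 4 0 62;0 0.1 7 0 62;0 0.1 7.8 0 62;0 0.1 8.15 0 62;0 0.1 8.15 0 62;0 0.1 8.15 0 62;0 0.1 8.15 0 45;0 0.1 8.15 0 45;0 0.1 8.15 0 45;0 0.1 8.15 0 45")

```text
time_s: 18.65
eef_pos: [538.3, -307.0, 38.9]
ee_rot: [0.0, 1.0, -0.0, 0.001]
force: [0.7, -0.9, 3.2]
grip_width: 0.571
```

Call:
step_arm(plan="0 0 -2 0 45;0 0 -6 0 45;0 0 -9 0 45;2.3 -44.4 -9 0 45;2.3 -44.4 -9 0 45;2.3 -44.4 -9 0 45;2.3 -44.4 -9 0 45;2.3 -44.4 -9 0 45;2.3 -44.4 -9 0 45;2.3 -44.4 -9 0 45")

```text
time_s: 19.65
eef_pos: [555.5, 44.8, 128.0]
ee_rot: [-0.0, 1.0, -0.0, -0.0]
force: [0.3, 0.7, -0.3]
grip_width: 0.574
```

Call:
step_arm(plan="0 0 0 0 45;0 0 0 0 45")

```text
time_s: 19.85
eef_pos: [555.7, 43.7, 127.9]
ee_rot: [0.0, 1.0, 0.001, -0.001]
force: [0.1, -1.3, -0.7]
grip_width: 0.57
```

Run:
```python
from h import *
print(st(),to([561.6,137,40],0.5))
```

```text
{'time_s': 19.85, 'eef_pos': [555.716, 43.726, 127.861], 'ee_rot': [0.0, 1.0, 0.001, -0.001], 'force': [0.125, -1.262, -0.695], 'grip_width': 0.57} ([0.62, -9.33, 8.79], np.float64(-0.4))
```

Call:
step_arm(plan="0.6 -9.3 0 0 45;0.6 -9.3 0 0 45;0.6 -9.3 0 0 45;0.6 -9.3 3 0 45;0.6 -9.3 6 0 45;0.6 -9.3 8 0 45;0.6 -9.3 8.8 0 45;0.6 -9.3 8.8 0 45;0.6 -9.3 8.8 0 45")

```text
time_s: 20.75
eef_pos: [562.6, 135.0, 41.0]
ee_rot: [0.0, 1.0, -0.0, 0.001]
force: [0.3, 0.5, -0.6]
grip_width: 0.57
```

Call:
step_arm(plan="0 0 0 0 61;0 0 0 0 61;0 0 0 0 61;0 0 -2 0 61;0 0 -6 0 61;0 0 -8 0 61")

```text
time_s: 21.35
eef_pos: [562.9, 135.9, 123.3]
ee_rot: [-0.0, 1.0, 0.0, 0.002]
force: [0.5, 1.0, -1.1]
grip_width: 0.61
```

Call:
step_arm(plan="-12.3 44.7 0 0 62;-12.3 44.7 0 0 62;-12.3 44.7 0 0 62;-12.3 44.7 0 0 62;-12.3 44.7 0 0 62;-12.3 44.7 0 0 62;-12.3 44.7 0 0 62;-12.3 44.7 0 0 62;-12.3 44.7 0 0 62;-12.3 44.7 0 0 62")

```text
time_s: 22.35
eef_pos: [437.7, -315.2, 120.5]
ee_rot: [0.001, 1.0, -0.002, 0.0]
force: [-0.5, 1.2, -1.9]
grip_width: 0.621
```

Run:
```python
from coins import *
print(st())
for o in coins(pic='w10'): print(o)
print(to([440,-311.3,120],0))
```

```text
{'time_s': 22.35, 'eef_pos': [437.707, -315.234, 120.517], 'ee_rot': [0.001, 1.0, -0.002, 0.0], 'force': [-0.495, 1.212, -1.865], 'grip_width': 0.621}
([391.8, -267.3], [266.0, 254.0], [44.3, 88.7], 1702)
([401.9, -347.9], [366.0, 242.0], [31.0, 50.5], 510)
([439.4, -311.4], [320.0, 197.0], [48.4, 49.6], 1884)
([0.21, -0.37, 0.04], np.float64(-0.2))
```

Call:
step_arm(plan="0 0 0 0 62;0 0 0 0 62;0 0 0 0 62")

```text
time_s: 22.7
eef_pos: [439.7, -309.7, 120.4]
ee_rot: [-0.0, 1.0, 0.001, -0.0]
force: [0.2, -0.7, -1.4]
grip_width: 0.622
```

Call:
step_arm(plan="0 0.15 4 0 62;0 0.15 7 0 62;0 0.15 7.8 0 62;0 0.15 8.25 0 62;0 0.15 8.25 0 62;0 0.15 8.25 0 62;0 0.15 8.25 0 45;0 0.15 8.25 0 45;0 0.15 8.25 0 45;0 0.15 8.25 0 45")

```text
time_s: 23.7
eef_pos: [439.4, -313.0, 38.4]
ee_rot: [0.0, 1.0, 0.0, 0.0]
force: [-0.9, -0.0, 3.4]
grip_width: 0.571
```

Call:
step_arm(plan="0 0 -2 0 45;0 0 -6 0 45;0 0 -9 0 45;6 -5 -9 0 45;10 -10 -9 0 45;12.1 -15 -9 0 45;12.1 -20 -9 0 45;12.1 -25 -9 0 45;12.1 -29 -9 0 45;12.1 -29 -9 0 45")

```text
time_s: 24.7
eef_pos: [559.5, -19.3, 127.3]
ee_rot: [-0.0, 1.0, 0.001, -0.001]
force: [-0.1, -1.0, 0.1]
grip_width: 0.573
```

Call:
step_arm(plan="0 -5 0 0 45;0 -10 0 0 45;0 -15 0 0 45;0 -20 0 0 45;0 -23 0 0 45;0 -23 0 0 45;0 -23 0 0 45;0 -23 0 0 45")

```text
time_s: 25.5
eef_pos: [560.0, 206.4, 127.5]
ee_rot: [0.0, 1.0, -0.0, -0.0]
force: [0.1, -0.8, -0.1]
grip_width: 0.576
```

Run:
```python
from h import *
print(st(),to([560.7,207,40.2],0.5))
```

```text
{'time_s': 25.5, 'eef_pos': [560.042, 206.354, 127.527], 'ee_rot': [0.0, 1.0, -0.0, -0.0], 'force': [0.083, -0.833, -0.057], 'grip_width': 0.576} ([0.07, -0.07, 8.73], np.float64(-0.6))
```

Call:
step_arm(plan="0.1 0 3 0 45;0.1 0 6 0 45;0.1 0 8 0 45;0.1 0 8.75 0 45;0.1 0 8.75 0 45;0.1 0 8.75 0 45;0.1 0 8.75 0 61;0.1 0 8.75 0 61;0.1 0 8.75 0 61")

```text
time_s: 26.4
eef_pos: [561.3, 207.4, 40.8]
ee_rot: [-0.0, 1.0, 0.0, 0.0]
force: [-0.2, -0.0, -1.9]
grip_width: 0.608
```

Call:
step_arm(plan="0 0 -2 0 61;0 0 -6 0 61;0 0 -10 0 61;0 0 -14 0 61;0 0 -17 0 61;0 3 -17 0 61;0 6 -17 0 61;0 6 -17 0 61;0 6 -17 0 61")

```text
time_s: 27.3
eef_pos: [561.1, 147.1, 210.5]
ee_rot: [-0.0, 1.0, -0.0, 0.0]
force: [0.1, 0.1, -0.1]
grip_width: 0.614
```

Run:
```python
from h import *
print(st(),to([432.5,47.2,200],-14.7)); c=cam('wrist'); im,d=cams.capture('wrist'); save('w11',im)
for q in spotter.regions_of('wrist','coin1_center'):
    P=cloud(c,q['pixels'],d); print(round(q['conf'],2),np.round(q['extent']),P.mean(0).round(1) if len(P) else 0)
```

```text
{'time_s': 27.3, 'eef_pos': [561.082, 147.14, 210.511], 'ee_rot': [-0.0, 1.0, -0.0, 0.0], 'force': [0.12, 0.063, -0.063], 'grip_width': 0.614} ([-12.85, 10.01, 1.05], np.float64(14.6))
0.7 [402. 174.  33.  36.] [561.8  68.5   7.7]
```

View pics/w11.png

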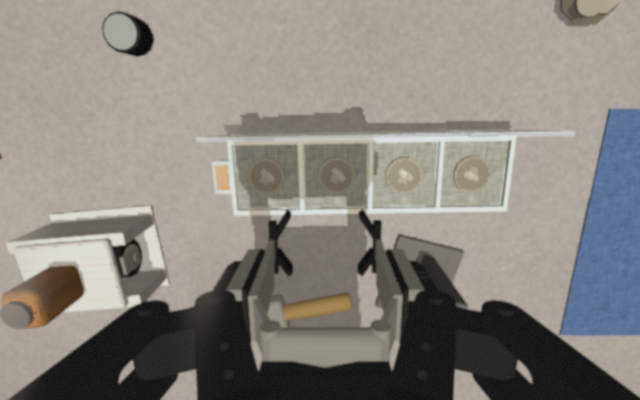

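Call:
step_arm(plan="-12.8 10 0 14.6 61;-12.8 10 0 14.6 61;-12.8 10 0 14.6 61;-12.8 10 0 14.6 61;-12.8 10 0 14.6 61;-12.8 10 0 14.6 61;-12.8 10 0 14.6 61;-12.8 10 0 14.6 61")

```text
time_s: 28.2
eef_pos: [433.7, 47.9, 210.1]
ee_rot: [-0.0, 0.992, -0.126, -0.0]
force: [0.7, 0.4, -1.2]
grip_width: 0.605
```

Run:
```python
from h import *
print(st(),yaw(),to([432.5,47.2,54],-14.7)); im,d=cams.capture('wrist'); save('w12',im)
```

```text
{'time_s': 28.2, 'eef_pos': [433.673, 47.902, 210.094], 'ee_rot': [-0.0, 0.992, -0.126, -0.0], 'force': [0.745, 0.374, -1.171], 'grip_width': 0.605} -14.527271989935972 ([-0.09, 0.1, 15.61], np.float64(0.2))
```

View pics/w12.png

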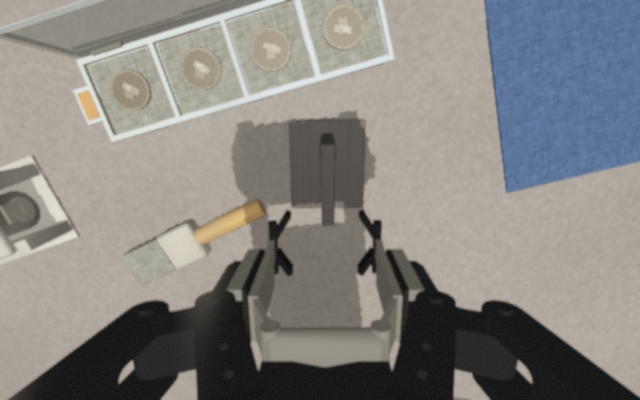

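Call:
step_arm(plan="0 0.1 4 0 61;0 0.1 8 0 61;0 0.1 12 0 61;0 0.1 14.5 0 61;0 0.1 15.3 0 61;0 0.1 15.7 0 61;0 0.1 15.7 0 61;0 0.1 15.7 0 61")

```text
time_s: 29.05
eef_pos: [433.6, 46.3, 54.3]
ee_rot: [0.0, 0.992, -0.127, 0.001]
force: [-0.7, -0.2, -0.0]
grip_width: 0.615
```

Call:
step_arm(plan="0 0 0.1 0 61;0 0 0.2 0 61;0 0 0.2 0 61")

```text
time_s: 29.35
eef_pos: [433.3, 46.2, 51.8]
ee_rot: [0.0, 0.992, -0.127, 0.001]
force: [0.5, 0.1, 4.2]
grip_width: 0.607
```

Call:
step_arm(plan="0 0 0 0 70;0 0 0 0 80;0 0 0 0 90;0 0 0 0 100;0 0 0 0 100;0 0 0 0 100")

```text
time_s: 29.95
eef_pos: [432.8, 46.3, 51.3]
ee_rot: [0.0, 0.992, -0.127, -0.0]
force: [-1.0, 0.1, -0.2]
grip_width: 1.001
```

Call:
step_arm(plan="0 0 -3 0 100;0 0 -7 0 100;0 0 -12 0 100;0 0 -17 0 100;0 0 -20 0 100;0 0 -20 0 100")

```text
time_s: 30.55
eef_pos: [434.2, 46.2, 255.2]
ee_rot: [0.0, 0.992, -0.127, 0.004]
force: [0.7, -0.0, 0.1]
grip_width: 1.0
```

Run:
```python
from h import *
print(st(),yaw()); c=cam('wrist'); im,d=cams.capture('wrist'); save('w13',im)
V,U=np.nonzero((d>0)); W=world(c,np.c_[U,V],d[V,U]); x,y,z=W.T
box=(x>380)&(x<510)&(y>-20)&(y<110)
for a,b,n in [(109.5,116,'bow'),(100,108.5,'bar')]:
    Q=W[box&(z>a)&(z<b)]; r=cv2.minAreaRect(Q[:,:2].astype(np.float32)); print(n,len(Q),np.round(np.r_[r[0],r[1],r[2]],1),Q.mean(0).round(1))
# cover
hb=(x>580)&(x<640)&(y>-40)&(y<245)&(z>20)&(z<95); Q=W[hb]; n=np.linalg.svd(Q-Q.mean(0),full_matrices=False)[2][2]; print('cover n',n,Q.mean(0),len(Q),Q.min(0),Q.max(0))
```

```text
{'time_s': 30.55, 'eef_pos': [434.199, 46.165, 255.166], 'ee_rot': [0.0, 0.992, -0.127, 0.004], 'force': [0.696, -0.048, 0.148], 'grip_width': 1.0} -14.586282498352919
bow 814 [432.6  47.4  37.7  18.   75.1] [433.2  47.4 112.1]
bar 725 [442.1  39.9  44.4  59.2  51.4] [449.8  42.7 105.2]
cover n [-0.9973688  -0.01461735  0.07100564] [604.34162307 155.54937386  60.10305976] 6905 [600.13131886  24.10874282  20.05633121] [610.43665523 244.98594443  92.77008011]
```

Run:
```python
from h import *
print(to([650,100,200],0.5))
```

```text
([19.6, -10.66, 5.33], np.float64(-15.1))
```

Call:
step_arm(plan="19.6 -10.7 0 -15 0;19.6 -10.7 0 -15 0;19.6 -10.7 0 -15 0;19.6 -10.7 0 -15 0;19.6 -10.7 0 -15 0;19.6 -10.7 5 -15 0;19.6 -10.7 10 -15 0;19.6 -10.7 14 -15 0;19.6 -10.7 18.6 -15 0;19.6 -10.7 18.6 -15 0")

```text
time_s: 31.6
eef_pos: [645.0, 100.5, 57.3]
ee_rot: [-0.0, 1.0, 0.003, -0.007]
force: [0.1, -0.4, -0.5]
grip_width: 0.003
```

Call:
step_arm(plan="0 0 0 0 0;0 0 0 0 0")

```text
time_s: 31.8
eef_pos: [650.6, 100.5, 67.8]
ee_rot: [0.0, 1.0, 0.004, 0.002]
force: [0.1, -0.2, 0.5]
grip_width: 0.001
```

Run:
```python
from h import *
print(st(),yaw())
for P in [(616.5,69),(600.9,67.8),(586.1,62.5),(573.2,53.5),(563,41.6),(556.3,27.4),(554,17.2),(553.5,12)]: print(P,to([P[0],100,P[1]],0.5))
```

```text
{'time_s': 31.8, 'eef_pos': [650.645, 100.471, 67.803], 'ee_rot': [0.0, 1.0, 0.004, 0.002], 'force': [0.114, -0.231, 0.454], 'grip_width': 0.001} 0.4027182591090827
(616.5, 69) ([-3.41, 0.02, -0.13], np.float64(-0.1))
(600.9, 67.8) ([-4.97, 0.01, -0.02], np.float64(-0.1))
(586.1, 62.5) ([-6.46, 0.0, 0.51], np.float64(-0.1))
(573.2, 53.5) ([-7.75, -0.01, 1.4], np.float64(-0.1))
(563, 41.6) ([-8.77, -0.01, 2.59], np.float64(-0.1))
(556.3, 27.4) ([-9.45, -0.02, 4.0], np.float64(-0.1))
(554, 17.2) ([-9.68, -0.02, 5.02], np.float64(-0.1))
(553.5, 12) ([-9.74, -0.02, 5.54], np.float64(-0.1))
```

Call:
step_arm(plan="-2 0 -0.1 0 0;-3.4 0 -0.1 0 0;-4.2 0 -0.1 0 0;-5 0 0 0 0;-5.7 0 0.2 0 0;-6.5 0 0.5 0 0;-7.1 0 0.9 0 0;-7.7 0 1.4 0 0;-8.3 0 1.9 0 0;-8.8 0 2.5 0 0")

```text
time_s: 32.8
eef_pos: [561.0, 99.9, 39.7]
ee_rot: [-0.0, 1.0, 0.004, -0.0]
force: [1.4, -1.0, 0.7]
grip_width: -0.004
```

Run:
```python
from h import *
print(st(),yaw())
for P in [(563,41.6),(556.3,27.4),(554,17.2),(553.5,12)]: print(P,to([P[0],100,P[1]],0.5))
```

```text
{'time_s': 32.8, 'eef_pos': [560.994, 99.879, 39.747], 'ee_rot': [-0.0, 1.0, 0.004, -0.0], 'force': [1.418, -1.018, 0.724], 'grip_width': -0.004} 0.40252042070644467
(563, 41.6) ([0.2, -0.01, -0.19], np.float64(-0.1))
(556.3, 27.4) ([-0.47, -0.02, 1.23], np.float64(-0.1))
(554, 17.2) ([-0.7, -0.02, 2.25], np.float64(-0.1))
(553.5, 12) ([-0.75, -0.02, 2.77], np.float64(-0.1))
```

Call:
step_arm(plan="-0.4 0 0.7 0 0;-0.7 0 1.4 0 0;-0.8 0 2 0 0;-0.9 0 2.5 0 0;-0.9 0 2.8 0 0;-0.9 0 2.8 0 0;-0.9 0 2.8 0 0")

```text
time_s: 33.5
eef_pos: [552.6, 99.8, 12.3]
ee_rot: [-0.0, 1.0, 0.004, 0.0]
force: [0.5, -0.0, -0.1]
grip_width: -0.002
```

Call:
step_arm(plan="0 0 0.1 0 0;0 0 0.15 0 0;0 0 0.15 0 0")

```text
time_s: 33.8
eef_pos: [552.7, 99.8, 12.0]
ee_rot: [0.0, 1.0, 0.004, 0.0]
force: [-3.9, -1.0, 11.5]
grip_width: -0.0
```

Call:
step_arm(plan="0 0 -3 0 0;0 0 -8 0 20;0 0 -13 0 50;0 0 -18 0 100;0 0 -23 0 100;-6 -12 -25 0 100;-6 -12 -25 0 100;-6 -12 -25 0 100;-6 -12 -25 0 100;-6 -12 -25 0 100")

```text
time_s: 34.8
eef_pos: [491.5, 219.7, 260.8]
ee_rot: [0.0, 1.0, 0.004, 0.0]
force: [-0.8, -0.9, 0.8]
grip_width: 1.003
```

Run:
```python
from h import *
print(st(),yaw()); c=cam('wrist'); im,d=cams.capture('wrist'); save('w14',im); np.savez('w14.npz',im=im,d=d,**{k:v for k,v in zip('KDRt',c[:4])})
V,U=np.nonzero((d>0)); W=world(c,np.c_[U,V],d[V,U]); x,y,z=W.T
hb=(x>525)&(x<600)&(y>0)&(y<240)&(z<60); Q=W[hb]; A=np.c_[Q[:,:2]-[562,102],np.ones(len(Q))]; print('cover plane',np.linalg.lstsq(A,Q[:,2],rcond=None)[0])
def rect(sel,n):
    Q=W[sel]
    if len(Q)>5: r=cv2.minAreaRect(Q[:,:2].astype(np.float32)); print(n,len(Q),np.round(np.r_[r[0],r[1],r[2]],1),Q.mean(0).round(1))
b=(x>400)&(x<560)&(y>300)&(y<480)
rect(b&(z>122)&(z<130),'handle top'); rect(b&(z>64)&(z<72),'plate'); rect(b&(z>56)&(z<63),'rails')
```

```text
{'time_s': 34.8, 'eef_pos': [491.508, 219.679, 260.811], 'ee_rot': [0.0, 1.0, 0.004, 0.0], 'force': [-0.77, -0.864, 0.828], 'grip_width': 1.003} 0.47940077211132404
cover plane [7.13579772e-04 1.96584408e-03 1.24975523e+01]
handle top 734 [478.2 381.2  28.   25.    8.3] [478.6 381.1 125.8]
plate 3856 [477.3 382.5  70.5  87.8   5. ] [484.4 372.6  68.7]
rails 913 [477.2 383.3  76.6 110.8   5. ] [489.7 375.3  60.6]
```

View pics/w14.png

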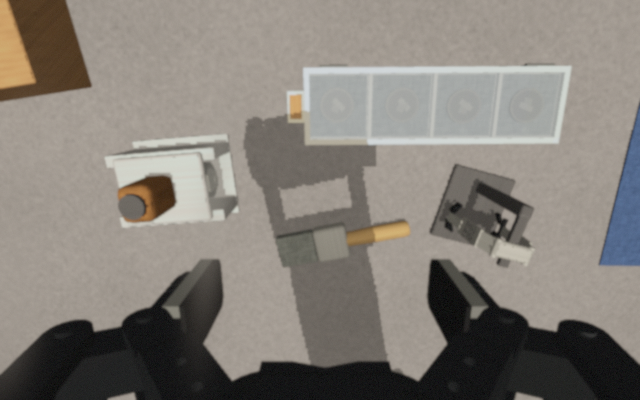

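Run:
```python
from h import *
print(np.round(readout.sense()['joints'],3)); print(to([478,381.5,230],-85),to([478,381.5,230],95))
```

```text
[ 0.201  0.323  1.407 -0.     1.412  1.765]
([-1.27, -16.26, 3.05], np.float64(85.4)) ([-1.27, -16.26, 3.05], np.float64(-94.6))
```

Call:
step_arm(plan="-1.3 -16.3 -2 -95 100;-1.3 -16.3 -2 -95 100;-1.3 -16.3 -2 -95 100;-1.3 -16.3 -2 -95 100;-1.3 -16.3 -2 -95 100;-1.3 -16.3 -2 -95 100;-1.3 -16.3 -2 -95 100;-1.3 -16.3 -2 -95 100;-1.3 -16.3 -2 -95 100;-1.3 -16.3 -2 -95 100")

```text
time_s: 35.85
eef_pos: [478.5, 381.1, 280.2]
ee_rot: [-0.0, 0.728, 0.686, -0.0]
force: [0.3, -0.5, -1.5]
grip_width: 1.001
```

Run:
```python
from h import *
print(to([478,381.5,270],95))
```

```text
([0.04, -0.06, 1.02], np.float64(-8.4))
```

Call:
step_arm(plan="0 0 0 -8.4 100;0 0 0 -8.4 100;0 0 0 -8.4 100")

```text
time_s: 36.15
eef_pos: [478.1, 381.6, 280.4]
ee_rot: [-0.0, 0.679, 0.734, -0.0]
force: [-0.5, 0.6, -0.0]
grip_width: 1.0
```

Run:
```python
from h import *
print(st(),yaw()); c=cam('wrist'); im,d=cams.capture('wrist'); save('w15',im)
V,U=np.nonzero((d>0)); W=world(c,np.c_[U,V],d[V,U]); x,y,z=W.T
def rect(sel,n):
    Q=W[sel]
    if len(Q)>5: r=cv2.minAreaRect(Q[:,:2].astype(np.float32)); print(n,len(Q),np.round(np.r_[r[0],r[1],r[2]],1),Q.mean(0).round(1),np.percentile(Q,[1,99],axis=0).round(1).tolist())
b=(x>400)&(x<560)&(y>300)&(y<480)
rect(b&(z>120)&(z<125.5+6),'handle top'); rect(b&(z>64)&(z<72),'plate'); rect(b&(z>56)&(z<63),'rails');rect(b&(z>80)&(z<118),'handle side')
```

```text
{'time_s': 36.15, 'eef_pos': [478.094, 381.554, 280.406], 'ee_rot': [-0.0, 0.679, 0.734, -0.0], 'force': [-0.51, 0.611, -0.012], 'grip_width': 1.0} 94.44808326161127
handle top 905 [477.  382.8  30.4  25.9   4.8] [477.4 383.6 124.2] [[462.7, 369.9, 120.1], [492.1, 395.7, 128.1]]
plate 4148 [477.4 382.4  70.   88.3   5. ] [477.1 387.4  68.4] [[441.7, 338.8, 65.7], [512.7, 427.1, 70.2]]
rails 829 [477.4 382.5  76.2 109.9   4.9] [476.8 388.6  60.4] [[436.3, 325.7, 57.8], [518.4, 439.4, 62.1]]
handle side 330 [477.4 382.9  33.9  29.9   3.9] [476.8 393.2 105.4] [[460.3, 368.0, 80.3], [494.5, 398.3, 117.9]]
```

View pics/w15.png

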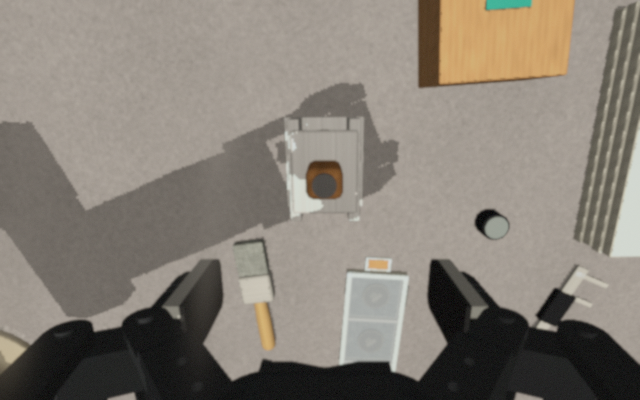

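Call:
step_arm(plan="0.1 -0.1 5 -0.5 100;0.1 -0.1 10 -0.5 100;0.1 -0.1 14 -0.5 100;0.1 -0.1 17 -0.5 100;0.1 -0.1 19 -0.5 100;0.1 -0.1 19.9 -0.5 100;0.1 -0.1 19.9 -0.5 100;0.1 -0.1 19.9 -0.5 100")

```text
time_s: 37.0
eef_pos: [477.0, 383.4, 83.0]
ee_rot: [0.0, 0.674, 0.738, 0.001]
force: [0.2, -0.4, 0.8]
grip_width: 0.998
```

Call:
step_arm(plan="0 0 0 0 10;0 0 0 0 10;0 0 0 0 10;0 0 0 0 10;0 0 0 0 10;0 0 0 0 10;0 0 0 0 10;0 0 0 0 10", grip_force=80)

```text
time_s: 37.8
eef_pos: [476.7, 383.3, 82.4]
ee_rot: [0.0, 0.674, 0.739, 0.001]
force: [0.6, -0.4, 5.0]
grip_width: 0.389
```

Call:
step_arm(plan="0 0 -1 0 10;0 0 -3 0 10;0 0 -6 0 10;0 0 -9 0 10;0 0 -12 0 10;0 0 -12 0 10;0 0 -12 0 10")

```text
time_s: 38.5
eef_pos: [475.9, 383.0, 200.9]
ee_rot: [-0.0, 0.674, 0.739, -0.001]
force: [-0.2, -0.8, -4.7]
grip_width: 0.387
```

Run:
```python
from h import *
print(st(),to([560.5,212,190],0.8))
```

```text
{'time_s': 38.5, 'eef_pos': [475.918, 383.006, 200.867], 'ee_rot': [-0.0, 0.674, 0.739, -0.001], 'force': [-0.194, -0.815, -4.665], 'grip_width': 0.387} ([-17.8, 6.86, 1.09], np.float64(94.5))
```

Call:
step_arm(plan="-17.8 6.9 0 94.5 10;-17.8 6.9 0 94.5 10;-17.8 6.9 0 94.5 10;-17.8 6.9 0 94.5 10;-17.8 6.9 0 94.5 10;-17.8 6.9 0 94.5 10;-17.8 6.9 0 94.5 10;-17.8 6.9 0 94.5 10;-17.8 6.9 0 94.5 10;-17.8 6.9 0 94.5 10")

```text
time_s: 39.5
eef_pos: [560.4, 212.1, 199.2]
ee_rot: [0.0, 0.997, 0.078, -0.002]
force: [-0.1, -0.1, -3.8]
grip_width: 0.387
```

Run:
```python
from h import *
print(st(),to([560.5,212,110],0.8))
```

```text
{'time_s': 39.5, 'eef_pos': [560.416, 212.056, 199.229], 'ee_rot': [0.0, 0.997, 0.078, -0.002], 'force': [-0.051, -0.065, -3.812], 'grip_width': 0.387} ([0.05, 0.01, 8.92], np.float64(8.1))
```

Call:
step_arm(plan="0 0 2 8.1 10;0 0 5 8.1 10;0 0 8 8.1 10;0 0 9.5 8.1 10;0 0 9.5 8.1 10;0 0 9.5 8.1 10")

```text
time_s: 40.1
eef_pos: [561.0, 212.2, 106.1]
ee_rot: [0.0, 1.0, 0.011, -0.001]
force: [-0.2, -0.4, -3.9]
grip_width: 0.387
```

Run:
```python
from h import *
print(st(),yaw(),to([560.5,212,84.4],0.8)); c=cam('wrist'); im,d=cams.capture('wrist'); 
o=im.copy(); H=np.array([562,102]); a=np.radians(.8); R2=np.array([[np.cos(a),-np.sin(a)],[np.sin(a),np.cos(a)]])
q=np.array([[-39.5,142],[40.5,142],[40.5,-142],[-39.5,-142]])@R2.T+H
cv2.polylines(o,[np.int32(np.round(proj(c,np.c_[q,np.full(4,12)])))],True,(255,0,0),1)
s,ds=cams.capture('side'); s=cv2.resize(s[120:230,230:340],None,fx=3.6,fy=3.6,interpolation=cv2.INTER_CUBIC)
save('w16',np.hstack([cv2.resize(o,None,fx=.62,fy=.62)[:,:390],cv2.resize(s,(396,396))[:248]]))
```

```text
{'time_s': 40.1, 'eef_pos': [560.973, 212.192, 106.117], 'ee_rot': [0.0, 1.0, 0.011, -0.001], 'force': [-0.17, -0.391, -3.897], 'grip_width': 0.387} 1.2032699034863135 ([-0.04, 0.02, 2.17], np.float64(0.4))
```

View pics/w16.png

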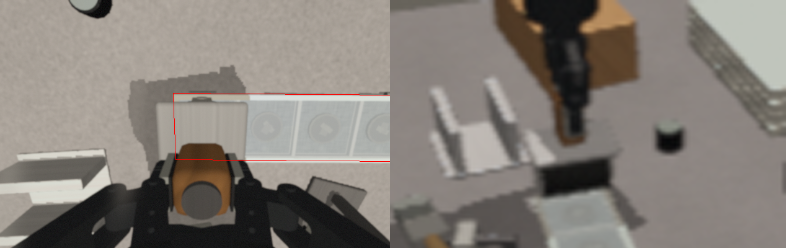

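Call:
step_arm(plan="0 0 0.8 0.4 10;0 0 1.3 0.4 10;0 0 1.6 0.4 10;0 0 1.8 0.4 10;0 0 2.0 0.4 10;0 0 2.1 0.4 10;0 0 2.1 0.4 10;0 0 2.1 0.4 10")

```text
time_s: 41.0
eef_pos: [561.4, 212.4, 86.3]
ee_rot: [-0.0, 1.0, 0.007, 0.0]
force: [-3.2, -0.7, 4.6]
grip_width: 0.392
```

Call:
step_arm(plan="0 0 0.1 0 10;0 0.8 0.1 0 10;0 2 0.1 0 10;0 3.2 0.1 0 10;0 4.4 0.1 0 10;0 5.6 0.1 0 10;0 6.8 0.1 0 10;0 8 0.1 0 10;0 9.2 0.1 0 10;0 10 0.1 0 10")

```text
time_s: 42.0
eef_pos: [562.7, 111.4, 85.1]
ee_rot: [0.0, 1.0, 0.007, 0.0]
force: [-3.5, -0.7, 5.4]
grip_width: 0.386
```

Run:
```python
from h import *
print(st(),yaw())
```

```text
{'time_s': 42.0, 'eef_pos': [562.746, 111.355, 85.086], 'ee_rot': [0.0, 1.0, 0.007, 0.0], 'force': [-3.517, -0.709, 5.443], 'grip_width': 0.386} 0.7792888911819964
```

Call:
step_arm(plan="0 1.2 0 0 10;0 2.4 0 0 10;0 3.6 0 0 10;0 4.8 0 0 10;0 6 0 0 10;0 7.2 0 0 10;0 8.4 0 0 10;0 9.6 0 0 10;0 10.8 0 0 10;0 11.7 0 0 10")

```text
time_s: 43.0
eef_pos: [564.2, -5.7, 85.0]
ee_rot: [0.0, 1.0, 0.007, -0.0]
force: [-4.1, 0.9, 5.5]
grip_width: 0.387
```

Call:
step_arm(plan="0 0.2 0 0 10;0 0.2 0 0 10;0 0.2 0 0 10")

```text
time_s: 43.3
eef_pos: [564.3, -7.3, 85.0]
ee_rot: [0.0, 1.0, 0.007, -0.0]
force: [-4.8, 0.6, 5.7]
grip_width: 0.391
```

Call:
step_arm(plan="0 0 -2 0 10;0 0 -5 0 10;0 0 -9 0 10;0 0 -12 0 10;0 0 -12 0 10;0 0 -12 0 10")

```text
time_s: 43.9
eef_pos: [564.2, -6.9, 203.6]
ee_rot: [-0.0, 1.0, 0.007, -0.0]
force: [-0.1, 0.2, -4.0]
grip_width: 0.39
```

Run:
```python
from h import *
print(st(),to([476.7,383.3,200],95.2))
```

```text
{'time_s': 43.9, 'eef_pos': [564.181, -6.871, 203.566], 'ee_rot': [-0.0, 1.0, 0.007, -0.0], 'force': [-0.077, 0.167, -3.956], 'grip_width': 0.39} ([-8.21, -39.13, 0.37], np.float64(-94.4))
```

Call:
step_arm(plan="-8.2 -39.1 0 -94.4 10;-8.2 -39.1 0 -94.4 10;-8.2 -39.1 0 -94.4 10;-8.2 -39.1 0 -94.4 10;-8.2 -39.1 0 -94.4 10;-8.2 -39.1 0 -94.4 10;-8.2 -39.1 0 -94.4 10;-8.2 -39.1 0 -94.4 10;-8.2 -39.1 0 -94.4 10;-8.2 -39.1 0 -94.4 10")

```text
time_s: 44.9
eef_pos: [475.6, 384.1, 201.5]
ee_rot: [-0.001, 0.724, 0.69, -0.002]
force: [0.7, -0.0, -4.0]
grip_width: 0.387
```

Run:
```python
from h import *
print(st(),to([476.7,383.3,200],95.2))
```

```text
{'time_s': 44.9, 'eef_pos': [475.598, 384.053, 201.491], 'ee_rot': [-0.001, 0.724, 0.69, -0.002], 'force': [0.67, -0.048, -3.959], 'grip_width': 0.387} ([-0.07, 0.11, 0.15], np.float64(-7.9))
```

Call:
step_arm(plan="0 0 0 -7.9 10;0 0 0 -7.9 10;0 0 0 -7.9 10")

```text
time_s: 45.2
eef_pos: [476.7, 382.8, 203.1]
ee_rot: [-0.0, 0.679, 0.734, -0.001]
force: [0.5, -0.6, -3.0]
grip_width: 0.388
```

Run:
```python
from h import *
print(st(),to([476.7,383.3,84],95.2)); c=cam('wrist'); im,d=cams.capture('wrist'); 
V,U=np.nonzero((d>0)); W=world(c,np.c_[U,V],d[V,U]); x,y,z=W.T; p,R,s=pose()
# plate of held roller in tool frame: plate top is ~ grip-28 
T=(W-p)@R; zt=T[:,2]; b=(abs(T[:,0])<60)&(abs(T[:,1])<60)&(zt>8)&(zt<22)
Q=T[b]; r=cv2.minAreaRect(Q[:,:2].astype(np.float32)); print(len(Q),r,np.percentile(Q,[1,50,99],axis=0).round(1))
save('w17',im)
```

```text
{'time_s': 45.2, 'eef_pos': [476.663, 382.766, 203.079], 'ee_rot': [-0.0, 0.679, 0.734, -0.001], 'force': [0.451, -0.615, -3.002], 'grip_width': 0.388} ([0.07, 0.04, 11.91], np.float64(-0.8))
11280 ((19.18441390991211, 0.3726997375488281), (48.3835563659668, 70.43222045898438), 0.4384336471557617) [[ -0.7 -33.5  13. ]
 [ 25.7   0.6  14.4]
 [ 42.9  34.3  18.2]]
```

View pics/w17.png

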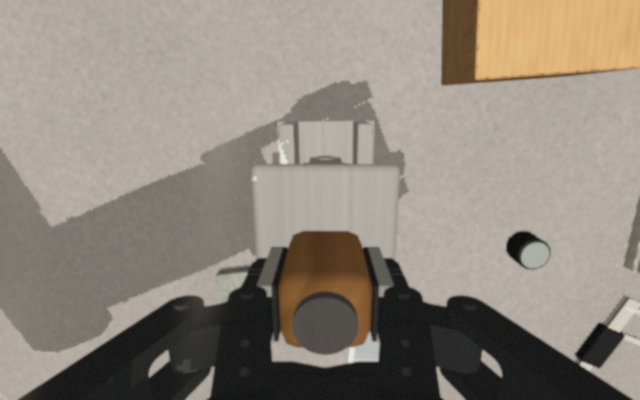

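Call:
step_arm(plan="0.1 0 3 -0.8 10;0.1 0 6 -0.8 10;0.1 0 8.5 -0.8 10;0.1 0 10.5 -0.8 10;0.1 0 11.4 -0.8 10;0.1 0 11.8 -0.8 10;0.1 0 12 -0.8 10;0.1 0 12 -0.8 10;0.1 0 12 -0.8 10")

```text
time_s: 46.15
eef_pos: [477.2, 384.3, 85.7]
ee_rot: [0.0, 0.673, 0.74, 0.001]
force: [0.3, -0.0, -3.1]
grip_width: 0.386
```

Call:
step_arm(plan="0 0 0.15 0 10;0 0 0.25 0 10;0 0 0.3 0 10;0 0 0.3 0 10;0 0 0.3 0 10")

```text
time_s: 46.65
eef_pos: [477.0, 384.1, 82.4]
ee_rot: [0.0, 0.673, 0.74, 0.0]
force: [-1.5, -1.3, 4.3]
grip_width: 0.388
```

Seated on the rails (force went from −3 to +4 N). Release and retreat.

Call:
step_arm(plan="0 0 0 0 50;0 0 0 0 80;0 0 0 0 100;0 0 0 0 100;0 0 0 0 100;0 0 0 0 100")

```text
time_s: 47.25
eef_pos: [476.9, 384.1, 81.8]
ee_rot: [0.0, 0.673, 0.74, 0.0]
force: [0.6, 0.8, -0.8]
grip_width: 0.997
```

Call:
step_arm(plan="0 0 -2 0 100;0 0 -6 0 100;0 0 -11 0 100;0 0 -16 0 100;0 0 -20 0 100;0 0 -20 0 100;-6 0 -20 0 100;-12 0 -20 0 100;-12 0 -20 0 100;-12 0 -20 0 100")

```text
time_s: 48.25
eef_pos: [488.6, 262.4, 281.5]
ee_rot: [-0.0, 0.674, 0.739, -0.0]
force: [0.7, 0.8, 0.3]
grip_width: 1.004
```

Run:
```python
from h import *
print(st()); c=cam('wrist'); im,d=cams.capture('wrist'); save('w18',im)
V,U=np.nonzero((d>0)); W=world(c,np.c_[U,V],d[V,U]); x,y,z=W.T
def rect(sel,n):
    Q=W[sel]
    if len(Q)>5: r=cv2.minAreaRect(Q[:,:2].astype(np.float32)); print(n,len(Q),np.round(np.r_[r[0],r[1],r[2]],1),Q.mean(0).round(1))
b=(x>400)&(x<560)&(y>300)&(y<480)
rect(b&(z>64)&(z<72),'plate'); rect(b&(z>56)&(z<63),'rails'); rect(b&(z>120)&(z<130),'handle top')
b=(x>380)&(x<510)&(y>-20)&(y<110)
rect(b&(z>109.5)&(z<116),'bow')
s,ds=cams.capture('scene'); cs=cam('scene')
V,U=np.nonzero((ds>0)); W=world(cs,np.c_[U,V],ds[V,U]); x,y,z=W.T
rect((x>380)&(x<510)&(y>-20)&(y<110)&(z>109)&(z<116),'bow scene')
Q=W[(x>530)&(x<596)&(y>-30)&(y<235)&(z<60)]; print('cover',np.linalg.lstsq(np.c_[Q[:,:2]-[562,102],np.ones(len(Q))],Q[:,2],rcond=None)[0],len(Q))
save('s2',cv2.resize(s[110:350,190:520],None,fx=2.4,fy=2.4,interpolation=cv2.INTER_CUBIC))
```

```text
{'time_s': 48.25, 'eef_pos': [488.569, 262.413, 281.456], 'ee_rot': [-0.0, 0.674, 0.739, -0.0], 'force': [0.705, 0.85, 0.251], 'grip_width': 1.004}
plate 5325 [477.6 382.4  70.3  84.9   5.3] [477.6 381.6  68.6]
rails 774 [477.9 377.2  76.3  99.1   4.9] [478.6 365.1  60.6]
handle top 1255 [477.4 383.3  30.8  26.6   5.1] [477.7 383.  124.3]
bow 196 [434.   53.3  27.7  17.8  78.2] [432.4  57.4 111.5]
bow scene 51 [432.8  49.6  38.1  20.   72.6] [434.   50.4 111.8]
cover [ 1.60890611e-03 -1.72641188e-04  1.29048533e+01] 1508
```

View pics/s2.png

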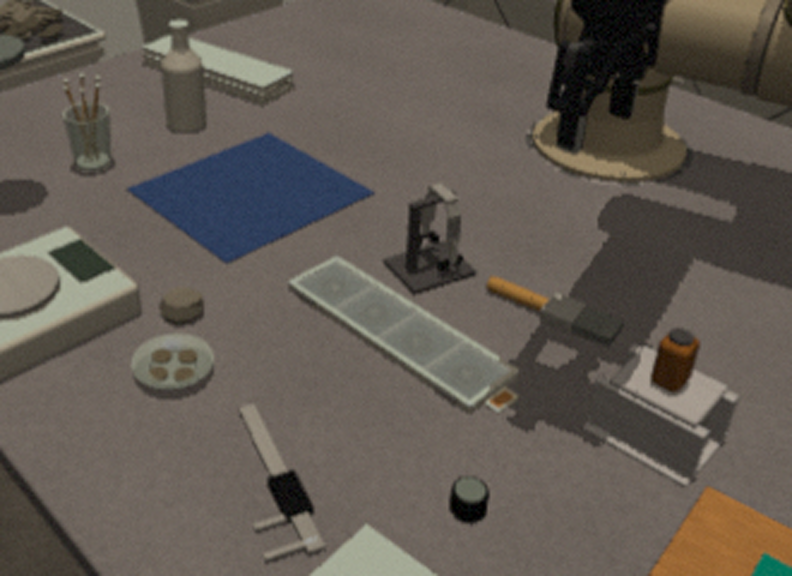

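All is in place: the mat is empty, the cover lies flat with the coins under it, and the tongs and roller are back.

Run:
```python
from h import *
print(workorder.finish_job(), st())
```

```text
the job is handed in; nothing more can be done
the job is handed in; nothing more can be done
```

I moved all four coins with the tongs, one flat in each pocket, and hung the tongs back on their bar. I then shut the cover, rolled it once from the tab end to the plain end, and put the roller back on its rest. The job took about 48 s of robot time and has been handed in; no verdict was given.

**Coins:** the first try at the first coin closed the tongs just above it and pushed it about 3 mm. The second try, 3 mm lower, held, and the other three were picked up first time.

**Roller pass:** the pressure on the cover came out at about 9–10 N, worked out from the wrist force less the roller's weight. The spring's own reading isn't available. A steady sideways force of 3–5 N showed during the pass; I did not look into it.

**Last checks:**
- **Cover:** it lies flat, with its top measured at about 12–13 mm (12 mm expected).
- **Tongs:** right after hanging, they were within 1 mm of where they started. The final views showed only part of them, so those bow readings were 2–6 mm off in y; I put that down to the partial view.
- **Roller:** it sits within about 1 mm of its starting place on the rails.
- **Mat and bench:** the mat is empty, and the other things look unmoved in the last picture. I did not measure their positions again.

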